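# Click the soap tray onto its rail and fill it in two layers

## Robot

A 7-joint arm with a two-finger parallel gripper is mounted at the origin on the work surface. World frame = base frame: x ahead of the robot, y to its left, z up, the work surface at z = 0. Lengths are in m, angles in rad, forces in N, time in s.
With the tool pointing down it reaches from about 0.35 to 0.9 m from the base axis. Payload 8.1 kg.
Tool frame: the origin (TCP) lies on the centre line of the jaws, within the pads' length; the fingertips stand 11 mm ahead of it and the grasp point (between the pads) lies 8 mm behind it (arm.nose_length is the distance from the TCP to the fingertips, in m); z points along the fingers, y is the line along which they close (so a half turn about z gives the same grasp; the last joint's range is limited). The gripper opens to 92 mm and grips with 3 to 60 N. Pads are 19 mm wide; open, the fingers measure 130 mm over their backs; the gripper's body (75 mm by 190 mm) begins 47 mm behind the grasp point.
Start: joints at [-0.103, 0.434, 0.025, 1.573, -0.012, 1.134, -0.075], TCP at [0.625, -0, 0.238] pointing down, gripper open.
Joint ranges: [-2.62, 2.62], [-0.44, 2.09], [-1.27, 1.32], [0.08, 2.57], [-1.32, 4.46], [0.12, 2], [-2.74, 2.74]. Speed limits (rad/s): [2.22, 2.22, 3.01, 3.01, 3.14, 3.14, 3.14].

## Interface

Orientations are given as a rotation vector (axis times angle).
In Python, from cell import arm gives the robot as it stands.
- The arm moves only by the tool jog_arm, never from a script. Its argument "moves" is a list of rows, each a list of 4 numbers: the shift along the tool's x, y, z in m, then the turn about the tool's z in rad. In form: [[tx, ty, tz, spin], ...]. A call has 1 to 20 rows; each row is the pose to reach, as a shift and turn from the pose commanded when the call began, along the tool's axes at that moment; what a row does not reach only later rows make up. A row lasts 1/8 s, in which the tool goes at most 62.5 mm and 10.7 degrees, less where a joint would pass 70% of its speed; a pose out of reach is approached as far as the arm can. A call with a gripper value outside its range is refused whole. "hand" is the finger opening in m, from 0 to 0.0918, set as the call begins (left out, the last holds). The fingers move at their own pace and stop on an object; "newtons" is the grip in N (left out, the last holds). Time passes only in rows, so rows that repeat a pose let the fingers close. It gives the time, the measured TCP pose, the force, the opening and the grip force at its end, in the units of the state.
- arm.observe(): the state, without advancing time (a new reading comes with each control period).
- arm.get_image(name): name is "scene" or "side" or "wrist"; returns a dict with "color" (420x560x3 uint8, red, green, blue), "z_map" (420x560 float32, m along the optical axis (not along the pixel's ray), 0 where there is no reading), "fx", "fy", "cx", "cy" (pixels), "k1" (the pictures are not rectified: a ray, as slopes to the right and down, at radius r is drawn at 1 + k1 r^2 times it, then the intrinsics apply), "rvec" (rotation vector, rad) and "tvec" (3), from world to camera coordinates, as OpenCV has them. Camera axes: x right, y down, z forward; pixel columns grow to the right and rows downward; lengths in m; the calibration is good to about 2 mm. A picture is of the moment at which its call begins.
- arm.sign_off(): hands the job in; it is judged then, once.
The state is a dict: "clock": time; "joints": joint angles; "dq": joint speeds; "joint_efforts": joint torques, N m; "position": TCP position; "ee_rot": TCP orientation; "force": force on the tool from outside, world axes, zero at the start; "ft_torque": the same for the moment, N m; "width": opening from 0.0 (shut) to 1.0 (fully open); "gripper_force": force on a finger pad.
Only numpy, scipy, OpenCV 4.12 (cv2) and the standard library are available. Lean on these libraries where they do the work, as an engineer would, in place of code of your own. Each camera call takes 0.05 s, during which the arm holds its last target. There are 200 camera calls.

## Task

Slide the empty grey tray onto the steel rail on the vanity, fin end last, until it is fully home and the catch springs up in the hole in its floor. Then lay the two large soap bars flat side by side in the tray, cover them with the wooden board, fin up, flat and square over the tray, and set every small soap on the board in a single layer, lying down. Leave everything else on the counter where it stands.

Things in the scene. Friction and masses are not known exactly. Their poses are not given: they have to be found in the camera images.
- rail: Low steel T-rail screwed to the counter. Origin: the spot on the counter where the tray's origin rests when home. Its x axis is the sliding direction: the tray enters over the rounded nose (tip at x = -72) and moves towards +x to the end stop (block 60 wide, 30 high, face at x = +64.5). Top flange 44 wide, from z = 8 to 14; web below it 24 wide.
- catch (a joint): Sprung steel catch in the middle of the rail: 0 = fully up (top 22 above the counter), positive = pressed down (m, at most 0.007). The tray's floor presses it down about 0.005 while riding over it and it springs back to below 0.002 in the tray's floor hole when the tray is home. Pushing past it takes roughly 5 to 15 N.
- tray: Shallow grey plastic tray, loose, about 0.35 kg, 132 long (x, fin included) x 168 wide (y). Origin: centre of its underside, z up; +x leads onto the rail. It slides standing on the counter. Channel beneath it, open at both ends along x: 48 wide, with inward lips leaving 30 between them; play on the rail 2 mm each side, about 1.5 mm up and down.
- tray_in (a point): Middle of the tray's inner floor, 22.5 above its underside; axes as the tray's. The inside is 112 (x) x 156 (y); rims 8 high above the floor, walls 6 thick; a hole 38 (x) x 24 (y) in the middle of the floor, through which the catch shows.
- tray_fin (a point): Centre of the grip fin on the tray's rear edge, at tray x = -63, y = 0, 32 above the underside. The fin is 14 thick (x), 50 wide (y), top 46 above the underside; no rim in front of it, so a finger can reach down to the floor on its inner side.
- board: Wooden separator board 116 (x) x 170 (y) x 6 thick, about 0.14 kg. Origin: centre of its underside, z up. An upright grip fin stands on it at x = -51, y = 0: 12 thick (x), 44 wide (y), top 36 above the underside. In place it rests on the two large bars, underside 50.5 above the counter, just over the tray's fin; either way round will do.
- barA: Large soap bar 90 (x) x 52 (y) x 28 (z), about 0.13 kg; origin at its centre. Two fit side by side in the tray, long side along the tray's x, centres about 42 either side of the tray's middle.
- barB: The other large soap bar, the same as barA.
- soapA: Small soap 56 (x) x 34 (y) x 24 (z), about 0.05 kg; origin at its centre. Two to four small soaps are present (None = absent). Four fit in one row on the board, long side along the board's x, centres 43 apart along its y and 14 forward of its middle, clear of the fin.
- soapB: Small soap 56 (x) x 34 (y) x 24 (z), about 0.05 kg; origin at its centre. Two to four small soaps are present (None = absent). Four fit in one row on the board, long side along the board's x, centres 43 apart along its y and 14 forward of its middle, clear of the fin.
- soapC: Small soap 56 (x) x 34 (y) x 24 (z), about 0.05 kg; origin at its centre. Two to four small soaps are present (None = absent). Four fit in one row on the board, long side along the board's x, centres 43 apart along its y and 14 forward of its middle, clear of the fin.
- soapD: Small soap 56 (x) x 34 (y) x 24 (z), about 0.05 kg; origin at its centre. Two to four small soaps are present (None = absent). Four fit in one row on the board, long side along the board's x, centres 43 apart along its y and 14 forward of its middle, clear of the fin.
- pump: Bystander, leave it alone: white bottle, 60 across, 160 tall. Origin: centre of its underside.
- tumbler: Bystander, leave it alone: white cup, 72 across, 90 tall. Origin: centre of its underside.
- jar: Bystander, leave it alone: low amber jar, 68 across, 65 tall. Origin: centre of its underside.
- can: Bystander, leave it alone: white spray can, 52 across, 140 tall. Origin: centre of its underside.
- brush: Bystander, leave it alone: wooden brush, 160 long, lying. Origin: middle of its length, underside.
- dish: Bystander, leave it alone: shallow white bowl, 90 across, 30 tall. Origin: centre of its underside.
Not all that is in view belongs to the job. What is shaped like the soapB but black or turquoise is not meant.

How it is judged:
On the way, in this order (a step that is already met when the one before it is completed fails the run):
1. the tray is home on the rail and held by the catch (x of tray in the frame of rail between -0.005 and 0.005 m and y of tray in the frame of rail between -0.005 and 0.005 m and z of tray in the frame of rail between -0.004 and 0.005 m and angle between the x axis of tray and the x axis of rail, either way round below 0.06 rad and value of joint catch below 0.002 m and x of tray_fin in the frame of rail below 0 m), for 0.2 s.
2. both large bars lie flat in the tray (all of step 1 and x of barA in the frame of tray between -0.025 and 0.025 m and y of barA in the frame of tray between -0.07 and 0.07 m and z of barA in the frame of tray between 0.03 and 0.043 m and angle between the z axis of each of barA, barB and the z axis of tray, either way round below 0.15 rad and x of barB in the frame of tray between -0.025 and 0.025 m and y of barB in the frame of tray between -0.07 and 0.07 m and z of barB in the frame of tray between 0.03 and 0.043 m), for 0.2 s.
3. the board lies on the bars (all of step 2 and x of board in the frame of tray between -0.025 and 0.025 m and y of board in the frame of tray between -0.025 and 0.025 m and z of board in the frame of tray between 0.044 and 0.057 m and angle between the x axis of board and the x axis of tray, either way round below 0.2 rad and angle between board's own z axis and vertical below 0.1 rad), for 0.2 s.
At the end, for the whole second after the job is handed in: Tray home on the rail (5 mm, 0.06 rad) fin to the rear, catch up (below 2 mm); both bars flat in the tray; board flat (0.1 rad) on them, centred and square to 25 mm and 0.2 rad; every present small soap lying on the board itself, its centre over it; all at rest (all of step 3 and x of soapA in the frame of board between -0.058 and 0.058 m and y of soapA in the frame of board between -0.085 and 0.085 m and z of soapA in the frame of board between 0.014 and 0.028 m and x of soapB in the frame of board between -0.058 and 0.058 m and y of soapB in the frame of board between -0.085 and 0.085 m and z of soapB in the frame of board between 0.014 and 0.028 m and x of soapC in the frame of board between -0.058 and 0.058 m and y of soapC in the frame of board between -0.085 and 0.085 m and z of soapC in the frame of board between 0.014 and 0.028 m and x of soapD in the frame of board between -0.058 and 0.058 m and y of soapD in the frame of board between -0.085 and 0.085 m and z of soapD in the frame of board between 0.014 and 0.028 m and linear speed of each of tray, board, barA, barB, soapA, soapB, soapC, soapD below 0.02 m/s); the robot touches nothing.
It fails at once if a bystander was moved more than 40 mm (distance of any of pump, tumbler, jar, can, brush, dish from where it was at the start of the episode above 0.04 m).
Of soapA, soapB, soapC, soapD only 2 to 4 are there at a start; the rules pass over those that are not, and their reading is None.
At some moment in a run one of soapA, soapB, soapC, soapD may be knocked a few centimetres aside while the robot is not near it.
Once in a run the grip may slacken for a moment while it holds something.
It also fails if it takes over 210 s, if anything falls off the work surface, if the arm or the gripper's body presses on something with over 40 N, if the wrist force passes 120 N, or if a joint passes its speed limit or range.

## Working session

There is one attempt and no reset: what is moved stays moved. The work goes in short steps, Python scripts to look and compute and a tool call to move; the robot and the scene stay as the last step left them, time stands still between calls to the robot, and variables do not carry over. Pictures are saved under pics/ and viewed, at most 14 in all, crops included, and the job is handed in when it is done.

Besides the shell and the picture viewer there is one more tool, called after "Request:" as name([rows], argument=value, ...), one row to a line, values as JSON. jog_arm: Moves the arm, as the interface text tells. Its arguments: {"type":"object","properties":{"moves":{"type":"array"},"hand":{"type":"number"},"newtons":{"type":"number"}},"required":["moves"]}

```bash
ls; mkdir -p pics; cat > h.py <<'E'
import numpy as np, cv2
from cell import arm
def shot(n,save=None):
    im=arm.get_image(n)
    if save: cv2.imwrite('pics/'+save,im['color'][:,:,::-1])
    return im
def world(im):
    # per-pixel world points from z_map
    h,w=im['z_map'].shape
    v,u=np.mgrid[:h,:w].astype(float)
    return ray(im,u,v,im['z_map'])
def ray(im,u,v,z):
    x=(u-im['cx'])/im['fx'];y=(v-im['cy'])/im['fy']
    a,b=x.copy(),y.copy()
    for _ in range(10):
        s=1+im['k1']*(a*a+b*b);a=x/s;b=y/s
    R=cv2.Rodrigues(np.array(im['rvec'],float))[0];t=np.array(im['tvec'],float).ravel()
    return (np.stack([a*z,b*z,z],-1)-t)@R
E
python3 - <<'E'
from h import *
for n in ['scene','side','wrist']:
    im=shot(n,n+'0.png'); W=world(im); np.savez('pics/'+n+'0.npz',W=W,c=im['color'],z=im['z_map'])
    R=cv2.Rodrigues(np.array(im['rvec'],float))[0]
    print(n,im['fx'],im['k1'],-R.T@np.array(im['tvec']).ravel(), (im['z_map']>0).mean())
print(arm.observe())
E
python3 -c "
import cv2,numpy as np
a=cv2.imread('pics/scene0.png');cv2.imwrite('pics/s0.png',cv2.resize(a,(800,600)))"
```

```text
pics
scene 408.16668168439446 -0.12109615149194738 [ 1.16104911 -0.60968473  0.63555704] 0.9960926870748299
side 494.4761657096913 -0.003336305635097727 [-0.08515209 -0.7391373   1.16392439] 0.9960926870748299
wrist 341.92397384832344 -0.028415594788038647 [0.62524104 0.07901323 0.38420071] 0.9960204081632653
{'clock': 0.15, 'joints': array([-0.10257185,  0.43507589,  0.02497845,  1.57383702, -0.01159256,
        1.13396954, -0.07507466]), 'dq': array([ 0.00023229, -0.0018008 , -0.00020012, -0.00325826,  0.00067332,
       -0.00104542, -0.00065229]), 'joint_efforts': array([ 9.13879558e-04, -6.68263149e+01,  9.85680185e-01, -3.14695251e+01,
       -6.03506877e-02,  3.94195947e-02,  8.07748006e-05]), 'position': array([ 6.24660279e-01, -6.55137306e-05,  2.37136987e-01]), 'ee_rot': array([-2.22100843e+00, -2.22084920e+00,  1.39211208e-03]), 'force': array([ 0.36987455,  0.46054628, -0.24112991]), 'ft_torque': array([ 0.04534172,  0.00495761, -0.0180481 ]), 'gripper_force': 0.0, 'width': 0.999825680270496}
```

View pics/s0.png

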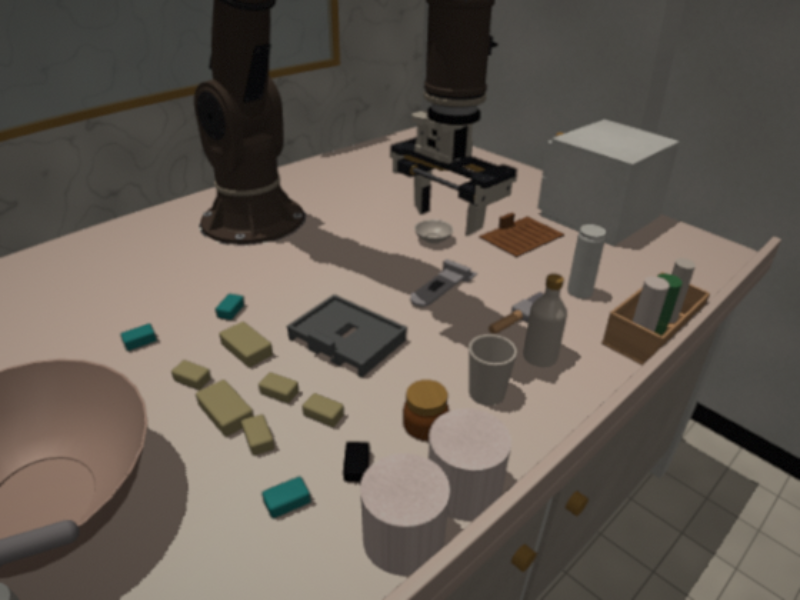

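View pics/side0.png

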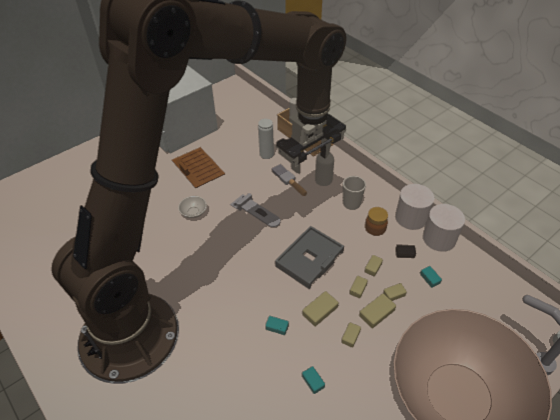

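```bash
python3 - <<'E'
import numpy as np,cv2
# orthographic top map from side+scene depth: rows=x, cols=y
top=np.zeros((560,800,3),np.uint8);H=np.full((560,800),-1.)
for n in ['scene','side','wrist']:
    d=np.load(f'pics/{n}0.npz');W=d['W'].reshape(-1,3);c=d['c'].reshape(-1,3);m=(d['z'].ravel()>0)
    r=((0.95-W[:,0])/0.0015).round().astype(int);k=((0.6-W[:,1])/0.0015).round().astype(int)
    ok=m&(r>=0)&(r<560)&(k>=0)&(k<800)&(W[:,2]<0.2)&(W[:,2]>-0.02)
    for i in np.where(ok)[0]:
        if W[i,2]>H[r[i],k[i]]+0.003: H[r[i],k[i]]=W[i,2];top[r[i],k[i]]=c[i][::-1]
np.savez('pics/top0.npz',H=H,top=top)
for i in range(0,800,67): cv2.putText(top,f'{0.6-i*.0015:.1f}',(i,10),0,.35,(0,255,255),1)
for i in range(0,560,67): cv2.putText(top,f'{0.95-i*.0015:.2f}',(0,i+10),0,.35,(0,255,255),1)
cv2.imwrite('pics/top0.png',top)
E
```

```text
(no output)
```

View pics/top0.png

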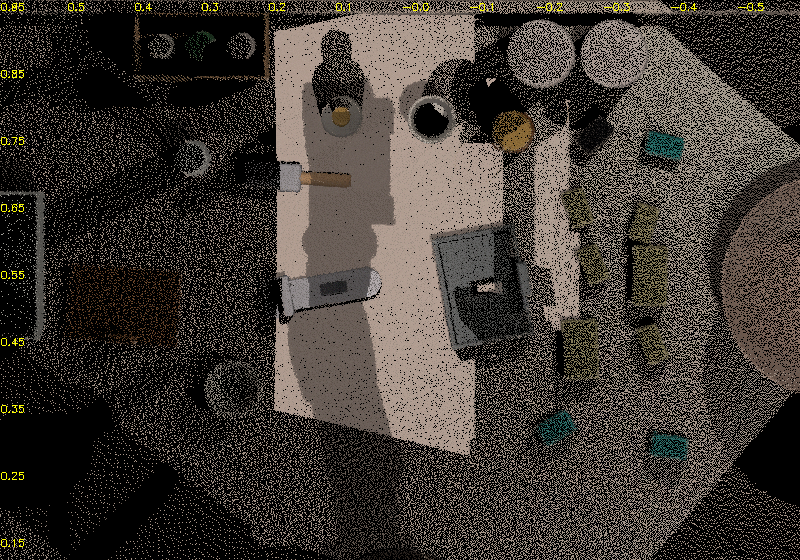

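```bash
cat > meas.py <<'E'
from h import *
def cloud(views):
    P=[];C=[]
    for n in views:
        im=arm_im[n]; W=world(im);m=im['z_map']>0
        P.append(W[m]);C.append(im['color'][m])
    return np.concatenate(P),np.concatenate(C)
arm_im={}
def grab(*views):
    for n in views: arm_im[n]=shot(n)
    return cloud(views)
def rect(P):
    r=cv2.minAreaRect((P[:,:2]*1000).astype(np.float32)); (x,y),(w,h),a=r
    if w<h: w,h,a=h,w,a+90   # a = direction of long side, deg from world x
    return round(x),round(y),round(w),round(h),round((a+90)%180-90,1)
def blobs(P,C,sel,cell=.003,minn=30):
    # cluster on a grid
    Q=P[sel];ij=((Q[:,:2]-[0.1,-0.7])/cell).astype(int)
    ok=((ij>=0)&(ij<450)).all(1);Q=Q[ok];ij=ij[ok]
    g=np.zeros((450,450),np.uint8);g[ij[:,0],ij[:,1]]=1
    g=cv2.morphologyEx(g,cv2.MORPH_CLOSE,np.ones((3,3)))
    n,l=cv2.connectedComponents(g);k=l[ij[:,0],ij[:,1]]
    return [Q[k==i] for i in range(1,n) if (k==i).sum()>=minn]
def hsv(C): return cv2.cvtColor(C[None],cv2.COLOR_RGB2HSV)[0].astype(int)
def soaps(P,C):
    h=hsv(C);s=(h[:,0]>22)&(h[:,0]<34)&(h[:,1]>60)&(P[:,2]>.008)&(P[:,2]<.15)&(P[:,1]<.3)
    out=[]
    for b in blobs(P,C,s):
        zt=np.percentile(b[:,2],90);t=b[b[:,2]>zt-.004]
        out.append((rect(t),round(zt*1000,1),len(t)))
    return out
E
python3 - <<'E'
from meas import *
P,C=grab('scene','side')
for s in soaps(P,C): print('soap',s)
h=hsv(C)
def box(x0,x1,y0,y1,z0,z1): return (P[:,0]>x0)&(P[:,0]<x1)&(P[:,1]>y0)&(P[:,1]<y1)&(P[:,2]>z0)&(P[:,2]<z1)
for nm,b in [('table',(.3,.4,-.1,.1,-.02,.02)),('tray rim',(.41,.65,-.2,-.01,.026,.036)),('trayfin',(.41,.65,-.2,-.01,.0415,.055)),('rail',(.45,.6,.04,.26,.010,.018)),('catch',(.45,.6,.04,.17,.019,.026)),('stop',(.45,.6,.1,.26,.026,.036)),('board',(.42,.6,.34,.56,.003,.012)),('bfin',(.42,.6,.34,.56,.025,.045)),
  ('brush',(.62,.75,.05,.26,.006,.05)),('dish',(.3,.45,.2,.34,.01,.05)),('tumb',(.7,.85,-.08,.03,.05,.12)),('can',(.65,.8,.26,.36,.1,.16)),('pump',(.7,.9,.05,.17,.03,.1)),('jar',(.7,.85,-.2,-.1,.03,.08))]:
    Q=P[box(*b)]; print(nm,len(Q),rect(Q) if len(Q)>3 else '',np.percentile(Q[:,2],[5,50,95]).round(4) if len(Q) else '')
Q=P[box(.41,.65,-.2,-.01,.026,.036)]
print(cv2.boxPoints(cv2.minAreaRect((Q[:,:2]*1000).astype(np.float32))).round())
E
```

```text
soap ((426, -273, 90, 49, 3.1), np.float64(30.2), 784)
soap ((436, -379, 54, 31, 20.6), np.float64(26.3), 326)
soap ((565, -374, 149, 54, 2.5), np.float64(29.9), 1053)
soap ((553, -291, 57, 32, 20.9), np.float64(26.0), 344)
soap ((639, -267, 55, 31, 18.2), np.float64(25.8), 355)
table 3172 (350, 0, 200, 100, -90.0) [-0.0031  0.0009  0.0039]
tray rim 1202 (521, -127, 174, 137, 10.8) [0.0262 0.0301 0.0336]
trayfin 188 (533, -185, 53, 17, 10.4) [0.0422 0.0462 0.0489]
rail 788 (514, 108, 139, 60, -83.4) [0.0112 0.0148 0.0173]
catch 138 (507, 114, 111, 59, 89.7) [0.0191 0.0215 0.025 ]
stop 147 (509, 172, 59, 21, 6.3) [0.0264 0.0302 0.0337]
board 2009 (510, 447, 213, 180, -90.0) [0.0034 0.006  0.0102]
bfin 510 (513, 471, 163, 159, 84.7) [0.0258 0.035  0.0438]
brush 793 (679, 158, 202, 126, -83.3) [0.0073 0.0183 0.0233]
dish 661 (377, 278, 152, 89, 70.2) [0.0111 0.0213 0.0316]
tumb 1263 (772, -45, 73, 70, 0.1) [0.0527 0.0738 0.0909]
can 623 (712, 311, 55, 49, 37.3) [0.1035 0.1297 0.1424]
pump 915 (775, 81, 62, 56, -11.1) [0.034  0.0669 0.0968]
jar 1303 (777, -179, 118, 66, -22.2) [0.0339 0.0636 0.0675]
[[ 422.  -76.]
 [ 448. -210.]
 [ 619. -178.]
 [ 594.  -43.]]
```

```bash
cat >> meas.py <<'E'
def line(P,lo,hi,ax,q=2,step=.006):
    """edge lines of a point set: along axis ax (0/1), both sides of the other axis"""
    o=1-ax;E=[]
    for a in np.arange(lo,hi,step):
        s=P[(P[:,ax]>=a)&(P[:,ax]<a+step)]
        if len(s)>8: E.append((a+step/2,*np.percentile(s[:,o],[q,100-q])))
    return np.array(E)
E
python3 - <<'E'
from meas import *
P,C=grab('wrist')
def box(x0,x1,y0,y1,z0,z1): return (P[:,0]>x0)&(P[:,0]<x1)&(P[:,1]>y0)&(P[:,1]<y1)&(P[:,2]>z0)&(P[:,2]<z1)
print('table z',np.median(P[box(.4,.45,0,.1,-.02,.02)][:,2]), 'x range seen',P[:,:2].min(0),P[:,:2].max(0))
Q=P[box(.46,.58,.02,.2,.0095,.0185)]
E=line(Q,.05,.15,1)
print((E*1000).round(1)); mid=E[:,1:].mean(1); good=abs(E[:,2]-E[:,1]-.044)<.006
p=np.polyfit(E[good,0],mid[good],1); print('rail mid x = ',p, 'angle deg',90+np.degrees(np.arctan(-p[0])))
print('nose',np.sort(Q[:,1])[[2,5,10,20]],'flange z',np.median(Q[:,2]))
S=P[box(.46,.58,.13,.21,.025,.037)];print('stop',rect(S),np.median(S[:,2]),np.percentile(S[:,1],[1,3,97]))
h=hsv(C);K=box(.5,.54,.06,.15,.0185,.027);K=P[K];print('catch',len(K),rect(K),K.mean(0))
D=P[box(.5,.54,.06,.15,.005,.027)&(h[:,2]<60)];print('dark',len(D),rect(D) if len(D)>3 else '')
T=P[box(.4,.65,-.22,-.01,.026,.036)];print('tray rim',len(T),rect(T)); E=line(T,.46,.60,0);print((E[::3]*1000).round(1)); g=E[(E[:,0]<.585)&(E[:,0]>.47)];print('lead edge slope deg',np.degrees(np.arctan(np.polyfit(g[:,0],g[:,2],1)[0])))
F=P[box(.48,.58,-.22,-.14,.041,.052)];print('fin',len(F),rect(F) if len(F)>3 else '')
E
```

```text
table z 0.00038631691059272605 x range seen [ 0.26653269 -0.26951295] [0.93314853 0.18932818]
[[ 53.  505.2 548.7]
 [ 59.  504.1 547.9]
 [ 65.  502.8 547. ]
 [ 71.  501.9 545.8]
 [ 77.  500.7 544.8]
 [ 83.  500.  543.8]
 [ 89.  498.4 542.9]
 [ 95.  497.2 541.7]
 [101.  496.3 540.9]
 [107.  495.4 539.6]
 [113.  495.  538.7]
 [119.  494.  537.3]
 [125.  493.5 536.1]
 [131.  492.  535.1]
 [137.  491.  534.1]
 [143.  490.  533.1]
 [149.  489.  532. ]]
rail mid x =  [-0.17081613  0.53596019] angle deg 99.6934864363113
nose [0.02977722 0.02996033 0.03097548 0.03110529] flange z 0.014296418298869792
stop (507, 171, 60, 15, 9.1) 0.030075018444626265 [0.16010754 0.161016   0.17713291]
catch 486 (518, 101, 33, 17, -80.0) [0.51844968 0.1009361  0.02095453]
dark 710 (525, 103, 43, 30, -80.7)
tray rim 1771 (520, -128, 168, 132, 10.3)
[[ 463.   -76.9  -70.8]
 [ 481.   -74.6  -68.4]
 [ 499.  -191.1  -65.2]
 [ 517.  -182.7  -61.7]
 [ 535.  -179.2  -58.2]
 [ 553.  -178.7  -54.9]
 [ 571.   -57.9  -51.2]
 [ 589.   -82.1  -48.3]]
lead edge slope deg 10.718236548303352
fin 512 (532, -185, 50, 15, 12.1)
```

Request:
jog_arm([
  [-0.03,-0.015,0,0.175],
  [-0.06,-0.03,0.02,0.35],
  [-0.09,-0.045,0.04,0.525],
  [-0.12,-0.06,0.06,0.7],
  [-0.15,-0.075,0.08,0.875],
  [-0.185,-0.093,0.1,1.05],
  [-0.185,-0.093,0.12,1.22],
  [-0.185,-0.093,0.137,1.389],
  [-0.185,-0.093,0.137,1.389],
  [-0.185,-0.093,0.16,1.389],
  [-0.185,-0.093,0.185,1.389],
  [-0.185,-0.093,0.199,1.389],
  [-0.185,-0.093,0.199,1.389],
  [-0.185,-0.093,0.199,1.389],
], hand=0.0918)

```text
clock: 2.05
position: [0.5326, -0.1852, 0.0396]
ee_rot: [3.128, 0.286, 0.002]
force: [0.1, -0.5, -0.3]
width: 0.998
gripper_force: 0.0
```

Request:
jog_arm([
  [0,0,0,0],
  [0,0,0,0],
  [0,0,0,0],
  [0,0,0,0],
  [0,0,0,0],
  [0,0,0,0],
  [0,0,0,0],
  [0,0,0,0],
], hand=0.0, newtons=40)

```text
clock: 3.05
position: [0.532, -0.185, 0.0387]
ee_rot: [3.129, 0.285, 0.0]
force: [0.1, 0.3, 0.5]
width: 0.18
gripper_force: 0.0
```

```bash
cat >> h.py <<'E'
def yaw(): 
    R=cv2.Rodrigues(np.array(arm.observe()['ee_rot']))[0]; return np.degrees(np.arctan2(R[1,0],R[0,0]))
def to(*targets):
    """targets (x,y,z mm, yaw deg of tool x) -> tool-frame move rows"""
    s=arm.observe();R=cv2.Rodrigues(np.array(s['ee_rot']))[0];y0=yaw()
    print('now',(s['position']*1000).round(1),'yaw',round(y0,2),'w',round(s['width']*91.8,1),'F',s['force'].round(1),'t',s['clock'])
    for x,y,z,a in targets:
        d=R.T@(np.array([x,y,z])/1000-s['position']); print((x,y,z,a),d.round(4),round(np.radians((y0-a+180)%360-180),3))
E
python3 - <<'E'
from h import *
# rail: origin O, dir at 99.7 deg ; fin at O - 63 - s
a=np.radians(99.7);d=np.array([np.cos(a),np.sin(a)]);O=np.array([518.8,100.5])
for s in (-220,-150,-125,-60,0): print(s,(O+(s-63)*d).round(1))
s0=(O+(-220-63)*d)
to((*s0,39,9.7),(*(O+(-150-63)*d),39,9.7))
E
```

```text
-220 [ 566.5 -178.5]
-150 [ 554.7 -109.5]
-125 [550.5 -84.8]
-60 [539.5 -20.7]
0 [529.4  38.4]
now [ 532.  -185.    38.7] yaw 10.41 w 16.5 F [0.1 0.3 0.5] t 3.05
(np.float64(566.4824944168957), np.float64(-178.45408175214556), 39, 9.7) [ 0.0351 -0.0002 -0.0003] 0.012
(np.float64(554.6882378473455), np.float64(-109.45483891592579), 39, 9.7) [ 0.036  -0.0702 -0.0003] 0.012
```

Request:
jog_arm([
  [0,0,0,0],
  [0,0,0,0],
  [0,0,0,0],
  [0,0,0,0],
])

```text
clock: 3.55
position: [0.532, -0.1851, 0.0387]
ee_rot: [3.128, 0.285, 0.0]
force: [0.3, -0.3, -0.8]
width: 0.147
gripper_force: 40.0
```

Request:
jog_arm([
  [0.006,0,0,0.002],
  [0.012,0,0,0.004],
  [0.018,0,0,0.006],
  [0.024,0,0,0.008],
  [0.03,0,0,0.01],
  [0.035,0,0,0.012],
  [0.035,-0.01,0,0.012],
  [0.035,-0.02,0,0.012],
  [0.035,-0.02,0,0.012],
])

```text
clock: 4.68
position: [0.5628, -0.1569, 0.0387]
ee_rot: [-3.128, -0.269, 0.0]
force: [-1.0, 3.0, 1.8]
width: 0.148
gripper_force: 40.0
```

```bash
cat > rail.py <<'E'
from meas import *
P,C=grab('wrist','side')
a=np.radians(99.7);d=np.array([np.cos(a),np.sin(a)]);n=np.array([-d[1],d[0]]);O=np.array([.5188,.1005])
s=(P[:,:2]-O)@d; t=(P[:,:2]-O)@n; z=P[:,2]
def tray():
    m=(z>.026)&(z<.036)&(abs(t)<.13)&(s<.055)&(s>-.32)&(hsv(C)[:,1]<70)
    Q=np.c_[s,t][m]; r=rect(Q); print('rim in rail frame: centre s,t',r,len(Q),'(home: s -4, long side 90deg)')
    E=line(np.c_[s,t,z][m],s[m].min(),s[m].max(),0,step=.008); print((E[::2]*1000).round(1))
    F=(z>.04)&(z<.05)&(abs(t)<.05)&(s<.0)&(s>-.32);Q=np.c_[s,t][F]
    if len(Q)>9: print('fin',rect(Q),len(Q))
tray(); to()
E
python3 rail.py; python3 -c "
import cv2
from h import *
shot('wrist','w1.png')"
```

```text
rim in rail frame: centre s,t (-143, 3, 272, 171, 0.2) 10543 (home: s -4, long side 90deg)
[[-274.9  -11.7    6.9]
 [-258.9  -81.6   53.8]
 [-242.9  -82.8   69. ]
 [-226.9  -82.8   78.9]
 [-210.9  -82.9   80.6]
 [-194.9  -82.5   79.2]
 [-178.9  -82.6   46.5]
 [-162.9  -82.7   79.5]
 [-146.9  -82.4   62.4]]
fin (-262, -2, 47, 47, -45.8) 2742
now [ 562.8 -157.2   38.7] yaw 9.82 w 13.8 F [-0.4  4.1  1. ] t 4.775
```

View pics/w1.png

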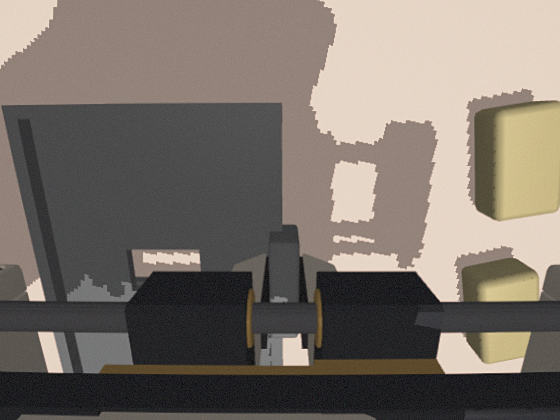

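Request:
jog_arm([
  [0,-0.012,0,0.002],
  [0,-0.024,0,0.002],
  [0,-0.036,0,0.002],
  [0,-0.048,0,0.002],
  [0,-0.055,0,0.002],
  [0,-0.06,0,0.002],
  [0,-0.065,0,0.002],
  [0,-0.07,0,0.002],
  [0,-0.075,0,0.002],
  [0,-0.08,0,0.002],
  [0,-0.085,0,0.002],
  [0,-0.09,0,0.002],
  [0,-0.095,0,0.002],
  [0,-0.1,0,0.002],
  [0,-0.105,0,0.002],
  [0,-0.11,0,0.002],
  [0,-0.11,0,0.002],
])

```text
clock: 6.95
position: [0.5441, -0.0496, 0.0387]
ee_rot: [-3.13, -0.265, 0.0]
force: [-0.5, 1.9, 0.2]
width: 0.151
gripper_force: 40.0
```

```bash
python3 rail.py
```

```text
rim in rail frame: centre s,t (-85, 1, 170, 169, -0.7) 10550 (home: s -4, long side 90deg)
[[-166.4  -11.1    8.7]
 [-150.4  -81.2   53.8]
 [-134.4  -82.5   73.1]
 [-118.4  -82.6   24.4]
 [-102.4  -82.6   10.3]
 [ -86.4  -82.3   77.7]
 [ -70.4  -82.5   78.4]
 [ -54.4  -82.7   69.9]
 [ -38.4  -82.4   57.2]]
fin (-154, -1, 48, 47, -49.7) 2731
now [544.1 -49.6  38.7] yaw 9.66 w 13.6 F [0.4 3.  0.9] t 7.05
```

Request:
jog_arm([
  [0,-0.008,0,0],
  [0,-0.016,0,0],
  [0,-0.024,0,0],
  [0,-0.032,0,0],
  [0,-0.04,0,0],
  [0,-0.046,0,0],
  [0,-0.052,0,0],
  [0,-0.058,0,0],
  [0,-0.064,0,0],
  [0,-0.07,0,0],
  [0,-0.076,0,0],
  [0,-0.08,0,0],
  [0,-0.083,0,0],
  [0,-0.086,0,0],
  [0,-0.089,0,0],
  [0,-0.089,0,0],
])

```text
clock: 9.05
position: [0.5293, 0.0376, 0.0387]
ee_rot: [-3.13, -0.264, 0.0]
force: [0.2, 1.0, 1.2]
width: 0.151
gripper_force: 40.0
```

```bash
cat >> rail.py <<'E'
K=(abs(s)<.016)&(abs(t)<.010)&(z>.005); print('catch/hole z',np.percentile(z[K],[10,50,90]).round(4),K.sum())
for side in (-1,1):
  m=(s*side>.004)&(abs(s)<.03)&(abs(t)<.009)&(z>.018)&(z<.03)
L=(z>.026)&(z<.036)&(abs(t)<.08)&(abs(t)>.034)&(s>.03)&(s<.075);print('front edge s',np.percentile(s[L],[2,90,97,99]).round(4))
E
python3 rail.py; python3 -c "
from h import *
shot('side','x.png'); a=cv2.imread('pics/x.png')[180:300,180:330]; cv2.imwrite('pics/x2.png',cv2.resize(a,None,fx=5,fy=5))"
```

```text
rim in rail frame: centre s,t (-14, 1, 169, 137, 90.0) 7440 (home: s -4, long side 90deg)
[[-78.1 -11.4 -10.2]
 [-62.1 -81.3  53.8]
 [-46.1 -82.6  67.6]
 [-30.1 -82.7  65.9]
 [-14.1 -82.7  43.7]
 [  1.9 -82.5  81. ]
 [ 17.9 -82.6  78.1]
 [ 33.9 -82.8  75. ]
 [ 49.9 -82.6  68.2]]
fin (-64, -2, 47, 46, 44.5) 2731
now [529.3  37.6  38.7] yaw 9.63 w 13.8 F [-0.4  2.2  1.3] t 9.15
catch/hole z [0.0179 0.0216 0.102 ] 2151
front edge s [0.0336 0.0598 0.0607 0.0611]
```

View pics/x2.png

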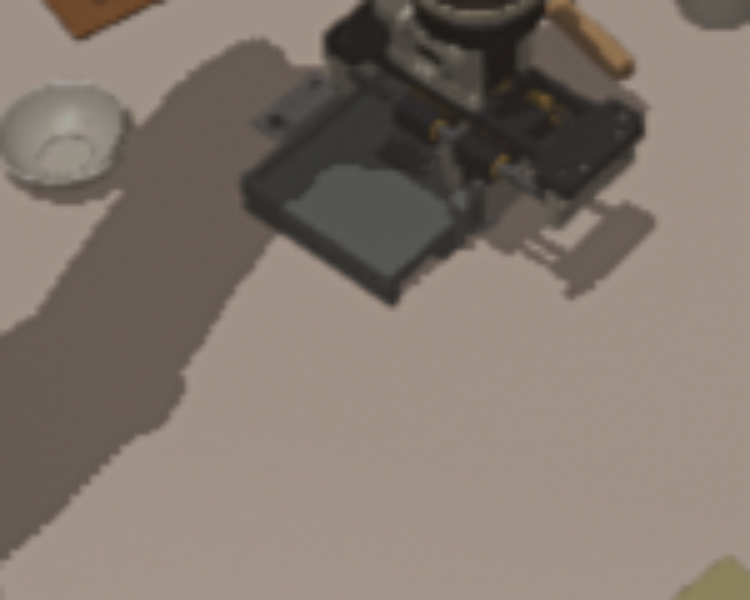

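Request:
jog_arm([
  [0,-0.001,0,0],
  [0,-0.002,0,0],
  [0,-0.002,0,0],
])

```text
clock: 9.57
position: [0.5291, 0.0388, 0.0387]
ee_rot: [3.13, 0.263, 0.0]
force: [0.9, -2.5, -0.4]
width: 0.151
gripper_force: 40.0
```

Request:
jog_arm([
  [0,0,0,0],
  [0,0,0,0],
  [0,0,0,0],
  [0,0,0,0],
  [0,0,-0.05,0],
  [0,0,-0.1,0],
  [0,0,-0.15,0],
  [0.0,0.05,-0.15,0],
  [0,0.1,-0.15,0],
  [0,0.1,-0.15,0],
  [0,0.1,-0.15,0],
], hand=0.0918)

```text
clock: 10.95
position: [0.5455, -0.0591, 0.1886]
ee_rot: [-3.13, -0.263, 0.001]
force: [-0.2, 0.6, 1.4]
width: 1.001
gripper_force: 0.0
```

```bash
python3 rail.py; python3 - <<'E'
from meas import *
P,C=grab('side','scene','wrist')
for s in soaps(P,C): print('soap',s)
im=shot('wrist','w2.png')
W=world(im)
O=np.array([.5188,.1005,.0])
d2=np.hypot(W[...,0]-.5188,W[...,1]-.1005); v,u=np.unravel_index(d2.argmin(),d2.shape); print(u,v)
cv2.imwrite('pics/w2c.png',cv2.resize(im['color'][max(0,v-60):v+60,max(0,u-80):u+80,::-1],None,fx=5,fy=5))
E
```

```text
rim in rail frame: centre s,t (-9, -1, 174, 128, -89.9) 2378 (home: s -4, long side 90deg)
[[-68.6 -23.7  24.7]
 [-52.6 -82.4  81. ]
 [-36.6 -81.8  82.2]
 [-20.6 -81.9  81.7]
 [ -4.6 -82.1  84.3]
 [ 11.4 -82.3  77.9]
 [ 27.4 -82.8  81.8]
 [ 43.4 -83.6  79.8]]
fin (-64, 1, 51, 17, 87.9) 1009
now [545.6 -58.  188.5] yaw 9.71 w 91.8 F [-0.3  0.1 -0.3] t 11.05
catch/hole z [0.0165 0.0205 0.0224] 667
front edge s [0.0339 0.061  0.0618 0.0622]
soap ((426, -272, 91, 49, 1.7), np.float64(30.4), 720)
soap ((435, -378, 58, 31, 24.4), np.float64(26.4), 328)
soap ((567, -375, 151, 52, 0.9), np.float64(29.9), 1008)
soap ((552, -288, 59, 36, 23.6), np.float64(25.4), 1415)
soap ((637, -266, 59, 36, 19.4), np.float64(25.2), 1715)
114 198
```

View pics/w2c.png

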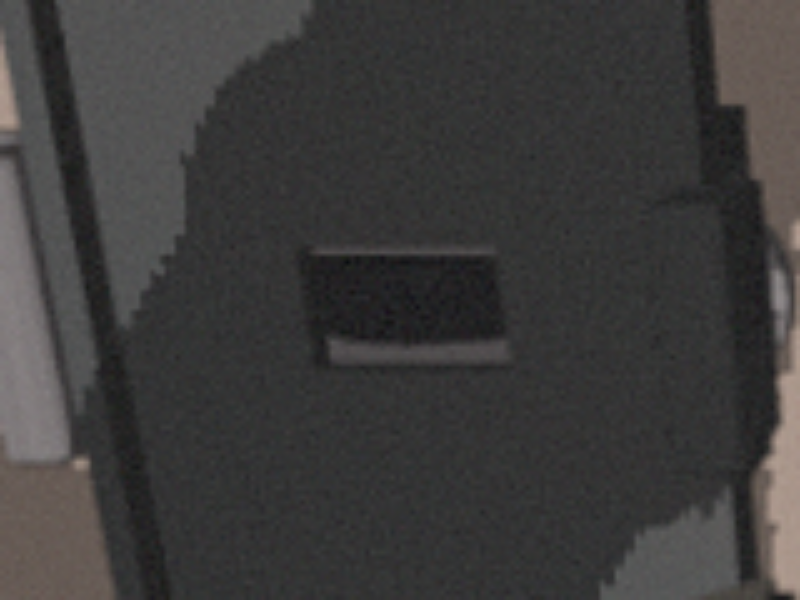

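```bash
python3 - <<'E'
from h import *
to((426,-272,110,2),(426,-272,23,2)); print(arm.observe()['joints'].round(2))
E
```

```text
now [545.7 -58.5 188.6] yaw 9.7 w 91.8 F [-0.1 -0.7  0.6] t 11.25
(426, -272, 110, 2) [-0.154   0.1903  0.0786] 0.134
(426, -272, 23, 2) [-0.1539  0.1903  0.1656] 0.134
[-0.34  0.38  0.47  1.85 -0.21  0.96 -1.18]
```

Request:
jog_arm([
  [-0.038,0.047,0,0.06],
  [-0.077,0.095,0.02,0.134],
  [-0.115,0.143,0.04,0.134],
  [-0.154,0.19,0.07,0.134],
  [-0.154,0.19,0.09,0.134],
  [-0.154,0.19,0.09,0.134],
], hand=0.08)

```text
clock: 12.0
position: [0.4242, -0.2725, 0.0976]
ee_rot: [-3.14, -0.05, 0.004]
force: [-0.2, 0.4, 0.1]
width: 0.874
gripper_force: 0.0
```

```bash
python3 - <<'E'
from meas import *
P,C=grab('wrist')
for s in soaps(P,C): print('soap',s)
to((426,-272,23,2))
E
```

```text
soap ((426, -270, 88, 51, 2.1), np.float64(29.0), 4998)
soap ((434, -376, 55, 33, 23.3), np.float64(25.0), 1920)
soap ((531, -373, 78, 52, -0.9), np.float64(29.1), 6861)
soap ((549, -289, 48, 33, 23.0), np.float64(25.0), 2474)
now [ 425.5 -272.    98.6] yaw 1.93 w 80.1 F [1.3 1.  0.9] t 12.05
(426, -272, 23, 2) [0.0006 0.0001 0.0756] -0.001
```

Request:
jog_arm([
  [0,-0.0015,0.04,0],
  [0,-0.0015,0.075,0],
  [0,-0.0015,0.075,0],
  [0,-0.0015,0.075,0],
])

```text
clock: 12.55
position: [0.4269, -0.2709, 0.0252]
ee_rot: [3.141, 0.055, 0.003]
force: [-0.2, 0.5, 0.5]
width: 0.874
gripper_force: 0.0
```

Request:
jog_arm([
  [0,0,0,0],
  [0,0,0,0],
  [0,0,0,0],
  [0,0,0,0],
  [0,0,0,0],
  [0,0,0,0],
  [0,0,-0.06,0],
  [0,0,-0.1,0],
  [0,0,-0.1,0],
], hand=0.03, newtons=30)

```text
clock: 13.68
position: [0.4271, -0.272, 0.1262]
ee_rot: [3.139, 0.053, 0.007]
force: [1.1, -0.5, -2.5]
width: 0.565
gripper_force: 30.0
```

```bash
cat >> h.py <<'E'
def tw(x,y,O=(518.8,100.5),a=99.7):  # tray mm -> world mm
    a=np.radians(a); return O[0]+x*np.cos(a)-y*np.sin(a),O[1]+x*np.sin(a)+y*np.cos(a)
E
python3 - <<'E'
from h import *
print('bar slots',tw(0,42),tw(0,-42))
to((*tw(0,42),120,99.7),(*tw(0,42),46.5,99.7))
E
```

```text
bar slots (np.float64(477.40045429826813), np.float64(93.42344605826989)) (np.float64(560.1995457017318), np.float64(107.57655394173011))
now [ 427.1 -272.   126.2] yaw 1.93 w 51.8 F [ 1.1 -0.5 -2.5] t 13.675
(np.float64(477.40045429826813), np.float64(93.42344605826989), 120, 99.7) [ 0.0626 -0.3635  0.0058] -1.706
(np.float64(477.40045429826813), np.float64(93.42344605826989), 46.5, 99.7) [ 0.0622 -0.3637  0.0793] -1.706
```

Request:
jog_arm([
  [0.006,-0.036,0.01,-0.171],
  [0.012,-0.072,0.02,-0.342],
  [0.018,-0.109,0.02,-0.512],
  [0.025,-0.145,0.02,-0.683],
  [0.031,-0.182,0.02,-0.853],
  [0.037,-0.218,0.02,-1.024],
  [0.043,-0.254,0.02,-1.195],
  [0.05,-0.29,0.02,-1.366],
  [0.056,-0.327,0.02,-1.54],
  [0.062,-0.364,0.02,-1.706],
  [0.062,-0.364,0.02,-1.706],
  [0.062,-0.364,0.02,-1.706],
], newtons=40)

```text
clock: 15.18
position: [0.4744, 0.0942, 0.1028]
ee_rot: [-2.027, -2.399, 0.003]
force: [0.6, -0.3, -2.3]
width: 0.563
gripper_force: 40.0
```

```bash
python3 - <<'E'
from h import *
to((*tw(0,42),47.5,99.7))
E
```

```text
now [474.4  94.2 102.8] yaw 99.6 w 51.7 F [ 0.6 -0.3 -2.3] t 15.175
(np.float64(477.40045429826813), np.float64(93.42344605826989), 47.5, 99.7) [-0.0013  0.0029  0.0553] -0.002
```

Request:
jog_arm([
  [0,0.001,0.02,0],
  [0,0.001,0.04,0],
  [0,0.001,0.05,0],
  [0,0.001,0.054,0],
  [0,0.001,0.054,0],
])

```text
clock: 15.8
position: [0.4763, 0.0947, 0.0498]
ee_rot: [2.027, 2.4, -0.0]
force: [-0.3, 0.3, -1.3]
width: 0.564
gripper_force: 40.0
```

```bash
python3 - <<'E'
from h import *
to((*tw(0,42),47.5,99.7))
E
```

```text
now [476.3  94.7  49.8] yaw 99.64 w 51.8 F [-0.3  0.3 -1.3] t 15.8
(np.float64(477.40045429826813), np.float64(93.42344605826989), 47.5, 99.7) [-0.0015  0.0008  0.0023] -0.001
```

Lower the last 2 mm, release, rise, and look toward the second bar.

Request:
jog_arm([
  [0,0,0.002,0],
  [0,0,0.002,0],
])

```text
clock: 16.05
position: [0.4764, 0.0951, 0.048]
ee_rot: [2.026, 2.401, 0.001]
force: [0.5, 0.7, -1.9]
width: 0.563
gripper_force: 40.0
```

Request:
jog_arm([
  [0,0,0,0],
  [0,0,0,0],
  [0,0,0,0],
  [0,0,-0.04,0],
  [0,0,-0.09,0],
  [0,0,-0.12,0],
  [0,0,-0.12,0],
], hand=0.066)

```text
clock: 16.92
position: [0.4777, 0.0955, 0.17]
ee_rot: [2.024, 2.399, 0.007]
force: [0.5, 0.1, -0.3]
width: 0.721
gripper_force: 0.0
```

```bash
python3 - <<'E'
from meas import *
P,C=grab('scene','side')
for s in soaps(P,C): print('soap',s)
h=hsv(C);m=(h[:,0]>22)&(h[:,0]<34)&(h[:,1]>60)&(P[:,0]>.45)&(P[:,0]<.72)&(P[:,1]<-.33)&(P[:,2]>.01)
print('lower part',rect(P[m&(P[:,2]>.026)&(P[:,0]<.589)]),'all',rect(P[m]))
Q=P[m];E=line(Q,.46,.70,0);print((E[::2]*1000).round());print([ (round(a,2),round(np.median(Q[abs(Q[:,0]-a)<.005,2]),3)) for a in np.arange(.47,.69,.015)])
to((533,-373,110,2))
E
```

```text
soap ((435, -379, 56, 31, 22.1), np.float64(25.9), 359)
soap ((478, 92, 90, 53, -79.6), np.float64(53.1), 441)
soap ((565, -374, 150, 52, 1.3), np.float64(30.0), 1074)
soap ((554, -290, 57, 31, 24.2), np.float64(25.9), 330)
soap ((639, -267, 57, 33, 19.9), np.float64(25.9), 363)
lower part (518, -375, 135, 51, -1.4) all (549, -375, 198, 54, 2.4)
[[ 463. -383. -362.]
 [ 499. -398. -352.]
 [ 511. -399. -352.]
 [ 523. -399. -352.]
 [ 535. -399. -351.]
 [ 547. -400. -353.]
 [ 559. -401. -353.]
 [ 571. -400. -353.]
 [ 583. -397. -353.]
 [ 595. -376. -347.]
 [ 607. -378. -348.]
 [ 619. -384. -351.]
 [ 631. -388. -354.]
 [ 643. -375. -360.]]
[(np.float64(0.47), np.float64(0.021)), (np.float64(0.48), np.float64(nan)), (np.float64(0.5), np.float64(0.028)), (np.float64(0.52), np.float64(0.028)), (np.float64(0.53), np.float64(0.028)), (np.float64(0.55), np.float64(0.028)), (np.float64(0.56), np.float64(0.028)), (np.float64(0.58), np.float64(0.028)), (np.float64(0.59), np.float64(0.025)), (np.float64(0.61), np.float64(0.024)), (np.float64(0.62), np.float64(0.024)), (np.float64(0.64), np.float64(0.024)), (np.float64(0.65), np.float64(0.015)), (np.float64(0.67), np.float64(nan)), (np.float64(0.68), np.float64(nan))]
now [476.   95.  167.5] yaw 99.68 w 65.9 F [ 0.4  0.  -1.7] t 17.025
(533, -373, 110, 2) [-0.4709 -0.0226  0.0575] 1.705
  return _methods._mean(a, axis=axis, dtype=dtype,
  ret = ret.dtype.type(ret / rcount)
```

```bash
python3 - <<'E'
from meas import *
P,C=grab('side','scene')
for x in np.arange(.47,.66,.02):
    m=(abs(P[:,0]-x)<.01)&(P[:,1]<-.41)&(P[:,2]>.03)&(P[:,2]<.3)
    Q=P[m]
    print(round(x,2),len(Q),[ (round(zl,2), (Q[(Q[:,2]>zl)&(Q[:,2]<=zl+.03),1].max() if ((Q[:,2]>zl)&(Q[:,2]<=zl+.03)).any() else 0).__round__(3)) for zl in (.03,.06,.09,.12,.15,.18)])
E
```

```text
0.47 549 [(0.03, np.float64(-0.512)), (0.06, np.float64(-0.499)), (0.09, np.float64(-0.486)), (0.12, 0), (0.15, 0), (0.18, 0)]
0.49 528 [(0.03, np.float64(-0.507)), (0.06, np.float64(-0.494)), (0.09, np.float64(-0.482)), (0.12, 0), (0.15, 0), (0.18, 0)]
0.51 482 [(0.03, np.float64(-0.505)), (0.06, np.float64(-0.492)), (0.09, np.float64(-0.481)), (0.12, 0), (0.15, 0), (0.18, 0)]
0.53 457 [(0.03, np.float64(-0.505)), (0.06, np.float64(-0.493)), (0.09, np.float64(-0.48)), (0.12, 0), (0.15, 0), (0.18, 0)]
0.55 490 [(0.03, np.float64(-0.508)), (0.06, np.float64(-0.492)), (0.09, np.float64(-0.482)), (0.12, 0), (0.15, 0), (0.18, 0)]
0.57 748 [(0.03, np.float64(-0.512)), (0.06, np.float64(-0.498)), (0.09, np.float64(-0.486)), (0.12, 0), (0.15, 0), (0.18, 0)]
0.59 746 [(0.03, np.float64(-0.518)), (0.06, np.float64(-0.503)), (0.09, np.float64(-0.493)), (0.12, 0), (0.15, 0), (0.18, 0)]
0.61 838 [(0.03, np.float64(-0.529)), (0.06, np.float64(-0.513)), (0.09, np.float64(-0.502)), (0.12, 0), (0.15, 0), (0.18, 0)]
0.63 1233 [(0.03, np.float64(-0.544)), (0.06, np.float64(-0.525)), (0.09, np.float64(-0.514)), (0.12, 0), (0.15, 0), (0.18, 0)]
0.65 1652 [(0.03, np.float64(-0.566)), (0.06, np.float64(-0.548)), (0.09, np.float64(-0.532)), (0.12, 0), (0.15, 0), (0.18, 0)]
```

```bash
python3 - <<'E'
from h import *
to((547,-372,120,0))
E
```

```text
now [475.5  94.8 166.7] yaw 99.68 w 66.1 F [0.3 0.2 0.2] t 17.125
(547, -372, 120, 0) [-0.4722 -0.0079  0.0468] 1.74
```

Request:
jog_arm([
  [-0.047,-0.001,0,0.174],
  [-0.094,-0.002,0,0.348],
  [-0.141,-0.003,0,0.522],
  [-0.188,-0.004,0,0.696],
  [-0.235,-0.005,0.0,0.87],
  [-0.282,-0.006,0.0,1.044],
  [-0.329,-0.006,0.0,1.218],
  [-0.376,-0.007,0.01,1.392],
  [-0.423,-0.008,0.02,1.566],
  [-0.472,-0.008,0.046,1.74],
  [-0.472,-0.008,0.046,1.74],
  [-0.472,-0.008,0.046,1.74],
])

```text
clock: 18.62
position: [0.5471, -0.3709, 0.1203]
ee_rot: [-3.14, -0.001, 0.004]
force: [1.0, 0.8, -0.1]
width: 0.717
gripper_force: 0.0
```

```bash
python3 - <<'E'
from meas import *
P,C=grab('wrist')
for s in soaps(P,C): print('soap',s)
h=hsv(C);Q=P[(h[:,0]>22)&(h[:,0]<34)&(h[:,1]>60)&(P[:,2]>.026)&(P[:,2]<.034)&(P[:,1]<-.32)&(P[:,1]>-.43)&(P[:,0]<.6)]
E=line(Q,.49,.59,0);print((E[::2]*1000).round(1)); print(np.percentile(Q[:,0],[1,99]))
to((547,-373,26,0))
E
```

```text
soap ((433, -379, 48, 32, 23.4), np.float64(25.1), 737)
soap ((566, -373, 147, 69, -7.6), np.float64(29.0), 4143)
soap ((554, -289, 55, 33, 22.2), np.float64(25.0), 1793)
soap ((638, -266, 55, 33, 19.3), np.float64(24.9), 2280)
[[ 493.  -395.7 -350.6]
 [ 505.  -397.5 -348.9]
 [ 517.  -397.6 -348.5]
 [ 529.  -397.9 -348.7]
 [ 541.  -398.2 -349.1]
 [ 553.  -397.8 -349.8]
 [ 565.  -398.3 -350.4]
 [ 577.  -398.4 -350.7]]
[0.49462082 0.58004877]
now [ 547.7 -370.4  121. ] yaw 0.09 w 66.0 F [0.  0.6 0.5] t 18.675
(547, -373, 26, 0) [-0.0006  0.0027  0.095 ] 0.002
```

Request:
jog_arm([
  [0,0.003,0.05,0.02],
  [0,0.003,0.08,0.02],
  [0,0.003,0.096,0.02],
  [0,0.003,0.096,0.02],
])

```text
clock: 19.18
position: [0.5478, -0.3736, 0.0255]
ee_rot: [-3.141, 0.03, 0.001]
force: [-0.2, -0.8, -0.7]
width: 0.715
gripper_force: 0.0
```

Request:
jog_arm([
  [0,0,0,0],
  [0,0,0,0],
  [0,0,0,0],
  [0,0,0,0],
  [0,0,0,0],
  [0,0,-0.06,0],
  [0,0,-0.09,0],
  [0,0,-0.09,0],
], hand=0.03, newtons=40)

```text
clock: 20.18
position: [0.549, -0.3758, 0.1188]
ee_rot: [3.139, -0.032, 0.007]
force: [0.3, 0.7, -2.7]
width: 0.562
gripper_force: 40.0
```

```bash
python3 - <<'E'
from h import *
print(tw(8.5,-42))
to((*tw(8.5,-42),100,99.7),(*tw(8.5,-42),48,99.7))
E
```

```text
(np.float64(558.7673859754293), np.float64(115.95503342898536))
now [ 549.  -375.8  118.8] yaw -1.17 w 51.6 F [ 0.3  0.7 -2.7] t 20.175
(np.float64(558.7673859754293), np.float64(115.95503342898536), 100, 99.7) [-3.000e-04 -4.919e-01  1.750e-02] -1.76
(np.float64(558.7673859754293), np.float64(115.95503342898536), 48, 99.7) [-0.0006 -0.4921  0.0695] -1.76
```

Request:
jog_arm([
  [0,-0.049,0,-0.176],
  [0,-0.098,0,-0.352],
  [0,-0.147,0,-0.528],
  [0,-0.196,0,-0.704],
  [0,-0.245,0,-0.88],
  [0,-0.294,0.01,-1.056],
  [0,-0.343,0.01,-1.232],
  [0,-0.392,0.01,-1.408],
  [0,-0.441,0.01,-1.584],
  [0,-0.492,0.017,-1.76],
  [0,-0.492,0.017,-1.76],
  [0,-0.492,0.017,-1.76],
])

```text
clock: 21.68
position: [0.5569, 0.1168, 0.0977]
ee_rot: [-2.026, -2.4, 0.003]
force: [0.9, -1.5, -1.7]
width: 0.562
gripper_force: 40.0
```

```bash
python3 - <<'E'
from h import *
to((*tw(8.5,-42),48,99.7))
E
```

```text
now [556.9 116.8  97.7] yaw 99.64 w 51.6 F [ 0.9 -1.5 -1.7] t 21.675
(np.float64(558.7673859754293), np.float64(115.95503342898536), 48, 99.7) [-0.0011  0.0018  0.0497] -0.001
```

Request:
jog_arm([
  [-0.001,0.002,0.02,0],
  [-0.001,0.002,0.038,0],
  [-0.001,0.002,0.047,0],
  [-0.001,0.002,0.05,0],
  [-0.001,0.002,0.05,0],
  [-0.001,0.002,0.05,0],
])

```text
clock: 22.42
position: [0.5592, 0.1148, 0.0496]
ee_rot: [-2.029, -2.399, 0.003]
force: [-5.6, -3.5, 9.8]
width: 0.564
gripper_force: 40.0
```

Request:
jog_arm([
  [0,0,0,0],
  [0,0,0,0],
  [0,0,0,0],
  [0,0,-0.04,0],
  [0,0,-0.09,0],
  [0,0,-0.12,0],
  [0,0,-0.12,0],
], hand=0.066)

```text
clock: 23.3
position: [0.5614, 0.1171, 0.1713]
ee_rot: [2.024, 2.399, 0.007]
force: [0.3, 0.2, -0.0]
width: 0.716
gripper_force: 0.0
```

```bash
python3 - <<'E'
from meas import *
P,C=grab('scene','side')
for s in soaps(P,C): print('soap',s)
h=hsv(C)
def box(x0,x1,y0,y1,z0,z1): return (P[:,0]>x0)&(P[:,0]<x1)&(P[:,1]>y0)&(P[:,1]<y1)&(P[:,2]>z0)&(P[:,2]<z1)
wood=(h[:,0]>3)&(h[:,0]<16)&(h[:,1]>110)
for b in blobs(P,C,wood&box(.38,.65,.3,.6,.002,.05)): print('wood',rect(b),len(b),np.percentile(b[:,2],[5,50,95]).round(3))
Q=P[wood&box(.38,.65,.3,.6,.02,.05)]; print('bfin',len(Q),rect(Q),np.percentile(Q[:,2],[5,95]))
to()
E
python3 rail.py | tail -3
```

```text
soap ((435, -379, 56, 31, 24.4), np.float64(25.9), 347)
soap ((478, 90, 89, 53, -81.5), np.float64(53.1), 476)
soap ((554, -290, 55, 32, 25.7), np.float64(26.2), 324)
soap ((562, 99, 89, 56, -82.6), np.float64(53.2), 482)
soap ((615, -366, 57, 33, -15.2), np.float64(26.1), 412)
soap ((638, -268, 59, 33, 22.1), np.float64(26.2), 351)
wood (492, 414, 174, 118, 84.8) 1919 [0.003 0.006 0.021]
bfin 104 (442, 419, 46, 15, 86.5) [0.02054218 0.03885642]
now [559.6 116.6 168.4] yaw 99.68 w 65.7 F [-0.4 -0.2 -0.3] t 23.4
now [559.  116.4 167.5] yaw 99.68 w 66.1 F [-0.2 -0.3  0.1] t 23.5
catch/hole z [0.0196 0.2161 0.4171] 2422
front edge s [0.0328 0.0611 0.0619 0.062 ]
```

```bash
python3 - <<'E'
from meas import *
P,C=grab('scene','side')
m=(P[:,1]>.46)&(P[:,1]<.8)&(P[:,2]>.05)&(P[:,0]>.2)&(P[:,0]<.75)
Q=P[m];print(len(Q),np.percentile(Q,[0.5,2,50,98],axis=0).round(3))
for x in np.arange(.4,.6,.03):
    q=Q[abs(Q[:,0]-x)<.015]; print(round(x,2),len(q),q[:,1].min() if len(q) else '')
to((441.5,418.8,90,84.8),(441.5,418.8,20,84.8))
E
```

```text
9266 [[0.441 0.533 0.051]
 [0.443 0.535 0.054]
 [0.574 0.546 0.164]
 [0.663 0.763 0.203]]
0.4 11 0.6456998642483702
0.43 288 0.5359885894747617
0.46 849 0.5316272709734526
0.49 974 0.5317333816033875
0.52 1057 0.5281558288476847
0.55 1106 0.5293574964159584
0.58 1120 0.52975446145989
now [559.1 116.5 167.5] yaw 99.68 w 66.0 F [1.2 0.1 0.7] t 23.6
(441.5, 418.8, 90, 84.8) [ 0.3178 -0.0649  0.0775] 0.26
(441.5, 418.8, 20, 84.8) [ 0.3178 -0.0648  0.1475] 0.26
```

Request:
jog_arm([
  [0.05,-0.01,0,0.05],
  [0.1,-0.02,0,0.1],
  [0.155,-0.03,0.01,0.15],
  [0.21,-0.043,0.03,0.2],
  [0.26,-0.055,0.05,0.26],
  [0.31,-0.064,0.08,0.26],
  [0.31,-0.064,0.08,0.26],
  [0.31,-0.064,0.08,0.26],
])

```text
clock: 24.6
position: [0.4446, 0.4107, 0.0879]
ee_rot: [2.319, 2.118, -0.003]
force: [0.9, -0.4, -0.3]
width: 0.72
gripper_force: 0.0
```

```bash
python3 - <<'E'
from meas import *
P,C=grab('wrist','side')
h=hsv(C);wood=(h[:,0]>3)&(h[:,0]<16)&(h[:,1]>100)
Q=P[wood&(P[:,2]>.028)&(P[:,2]<.045)&(P[:,1]>.36)&(P[:,1]<.48)&(P[:,0]<.5)&(P[:,0]>.38)];print(len(Q),rect(Q))
to((440.8,411,20,84.8))
E
```

```text
1260 (441, 420, 47, 14, 86.9)
now [445.8 410.   88.9] yaw 84.66 w 66.1 F [ 0.4 -0.2 -0.3] t 24.7
(440.8, 411, 20, 84.8) [ 0.0005 -0.0051  0.0689] -0.002
```

Request:
jog_arm([
  [0,-0.005,0.035,0],
  [0,-0.005,0.06,0],
  [0,-0.005,0.068,0],
  [0,-0.005,0.068,0],
])

```text
clock: 25.2
position: [0.4404, 0.4113, 0.0211]
ee_rot: [2.321, 2.116, 0.0]
force: [-0.2, -0.1, 1.1]
width: 0.717
gripper_force: 0.0
```

Request:
jog_arm([
  [0,0,0,0],
  [0,0,0,0],
  [0,0,0,0],
  [0,0,0,0],
  [0,0,0,0],
  [0,0,0,0],
  [0,0,0,0],
  [0,0,0,0],
  [0,0,0,0],
], hand=0.0, newtons=50)

```text
clock: 26.32
position: [0.4396, 0.4119, 0.0207]
ee_rot: [2.32, 2.118, -0.0]
force: [0.2, 0.6, 0.1]
width: 0.126
gripper_force: 50.0
```

Request:
jog_arm([
  [0,0,-0.02,0],
  [0,0,-0.05,0],
  [0,0,-0.08,0],
  [0,0,-0.1,0],
  [0,0,-0.1,0],
])

```text
clock: 26.95
position: [0.4403, 0.4125, 0.122]
ee_rot: [-2.32, -2.118, -0.004]
force: [0.4, -1.6, -2.0]
width: 0.125
gripper_force: 50.0
```

```bash
python3 - <<'E'
from meas import *
P,C=grab('scene','side')
h=hsv(C);wood=(h[:,0]>3)&(h[:,0]<16)&(h[:,1]>100)&(P[:,1]>.3)&(P[:,1]<.52)&(P[:,2]>.05)&(P[:,2]<.115)&(P[:,0]>.38)&(P[:,0]<.62)
Q=P[wood];print(len(Q),rect(Q),np.percentile(Q[:,2],[5,50,95]).round(3))
A=np.c_[Q[:,:2]-Q[:,:2].mean(0),np.ones(len(Q))];k=abs(Q[:,2]-np.median(Q[:,2]))<.01
print('tilt',np.linalg.lstsq(A[k],Q[k,2],rcond=None)[0])
to()
E
```

```text
1588 (494, 413, 174, 119, 85.3) [0.103 0.107 0.11 ]
tilt [-0.00464881  0.00949695  0.10720519]
now [439.3 411.6 119.9] yaw 84.78 w 11.6 F [-0.2 -0.7 -1.6] t 27.05
```

```bash
python3 - <<'E'
from h import *
to((502.3,149.5,100,9.7),(502.3,149.5,72,9.7))
E
```

```text
now [439.3 411.6 119.9] yaw 84.78 w 11.6 F [-0.2 -0.7 -1.6] t 27.05
(502.3, 149.5, 100, 9.7) [-0.2553  0.0866  0.0201] 1.31
(502.3, 149.5, 72, 9.7) [-0.2552  0.0866  0.0481] 1.31
```

Request:
jog_arm([
  [-0.03,0.01,0,0.15],
  [-0.06,0.02,0,0.3],
  [-0.09,0.03,0,0.45],
  [-0.12,0.041,0,0.6],
  [-0.15,0.051,0,0.75],
  [-0.18,0.061,0,0.9],
  [-0.21,0.072,0,1.05],
  [-0.24,0.082,0,1.2],
  [-0.255,0.086,0.01,1.31],
  [-0.255,0.086,0.02,1.31],
  [-0.255,0.086,0.02,1.31],
])

```text
clock: 28.42
position: [0.5009, 0.1508, 0.0993]
ee_rot: [3.129, 0.272, -0.004]
force: [-1.3, 0.6, -1.3]
width: 0.129
gripper_force: 50.0
```

```bash
cat > brd.py <<'E'
from meas import *
P,C=grab('scene','side')
def wood(z0,z1):
    h=hsv(C);w=(h[:,0]>3)&(h[:,0]<16)&(h[:,1]>100)&(P[:,1]>-.02)&(P[:,1]<.22)&(P[:,2]>z0)&(P[:,2]<z1)&(P[:,0]>.4)&(P[:,0]<.65)
    Q=P[w];print(len(Q),'board',rect(Q),np.percentile(Q[:,2],[5,50,95]).round(3))
    A=np.c_[Q[:,:2]-Q[:,:2].mean(0),np.ones(len(Q))];print('tilt',np.linalg.lstsq(A,Q[:,2],rcond=None)[0].round(3))
E
python3 - <<'E'
from brd import *
wood(.06,.1)
to((502.3,149.5,72,9.7))
E
```

```text
2688 board (522, 99, 175, 119, 9.3) [0.082 0.086 0.089]
tilt [-0.004  0.009  0.086]
now [501.7 151.2 100.3] yaw 9.9 w 12.3 F [-0.7 -0.1 -1. ] t 28.525
(502.3, 149.5, 72, 9.7) [0.0003 0.0018 0.0283] 0.004
```

Request:
jog_arm([
  [-0.002,0.001,0.012,0.003],
  [-0.002,0.001,0.022,0.003],
  [-0.002,0.001,0.026,0.003],
  [-0.002,0.001,0.028,0.003],
  [-0.002,0.001,0.028,0.003],
  [-0.002,0.001,0.028,0.003],
])

```text
clock: 29.28
position: [0.5005, 0.1489, 0.0729]
ee_rot: [-3.131, -0.261, -0.001]
force: [0.8, 0.5, -0.6]
width: 0.128
gripper_force: 50.0
```

```bash
python3 - <<'E'
from h import *
to()
E
```

```text
now [500.5 148.9  72.9] yaw 9.55 w 11.7 F [ 0.8  0.5 -0.6] t 29.275
```

Request:
jog_arm([
  [0,0,0.0015,0],
  [0,0,0.002,0],
  [0,0,0.002,0],
])

```text
clock: 29.65
position: [0.5005, 0.1489, 0.0712]
ee_rot: [-3.13, -0.262, -0.001]
force: [-1.3, 0.1, 4.7]
width: 0.132
gripper_force: 50.0
```

Request:
jog_arm([
  [0,0,0,0],
  [0,0,0,0],
  [0,0,0,0],
  [0,0,0,0],
  [0,0,0,0],
  [0,0,-0.04,0],
  [0,0,-0.09,0],
  [0,0,-0.12,0],
  [0,0,-0.12,0],
], hand=0.05)

```text
clock: 30.78
position: [0.5017, 0.1493, 0.193]
ee_rot: [-3.129, -0.261, -0.007]
force: [-0.0, -0.3, 0.1]
width: 0.545
gripper_force: 0.0
```

```bash
python3 - <<'E'
from brd import *
wood(.05,.066)
for s in soaps(P,C): print('soap',s)
to()
E
```

```text
2951 board (519, 98, 173, 119, 9.9) [0.053 0.057 0.061]
tilt [-0.002  0.007  0.057]
soap ((435, -379, 58, 31, 23.2), np.float64(25.9), 359)
soap ((554, -290, 56, 31, 23.5), np.float64(26.3), 322)
soap ((572, 60, 47, 9, 18.4), np.float64(39.7), 27)
soap ((616, -366, 54, 33, -18.5), np.float64(26.3), 399)
soap ((637, -267, 58, 32, 19.5), np.float64(26.0), 351)
now [500.  148.9 190.4] yaw 9.56 w 49.8 F [-0.5 -0.5 -0. ] t 30.875
```

```bash
python3 - <<'E'
from h import *
to((434.5,-378,90,113.5))
E
```

```text
now [500.  148.9 190.4] yaw 9.56 w 49.8 F [-0.5 -0.5 -0. ] t 30.875
(434.5, -378, 90, 113.5) [-0.1521  0.5088  0.1003] -1.814
```

Request:
jog_arm([
  [-0.014,0.046,0,-0.165],
  [-0.028,0.092,0,-0.33],
  [-0.042,0.139,0,-0.495],
  [-0.055,0.185,0,-0.66],
  [-0.069,0.231,0,-0.825],
  [-0.083,0.278,0.02,-0.99],
  [-0.097,0.324,0.04,-1.155],
  [-0.111,0.37,0.05,-1.32],
  [-0.125,0.416,0.06,-1.485],
  [-0.138,0.463,0.08,-1.65],
  [-0.152,0.509,0.1,-1.814],
  [-0.152,0.509,0.1,-1.814],
  [-0.152,0.509,0.1,-1.814],
], hand=0.078)

```text
clock: 32.5
position: [0.4341, -0.3774, 0.0893]
ee_rot: [-1.724, -2.623, -0.001]
force: [0.4, 0.5, 0.2]
width: 0.85
gripper_force: 0.0
```

```bash
cat > sp.py <<'E'
import sys
from meas import *
P,C=grab('scene','side','wrist')
S=soaps(P,C)
for s in S: print(s)
to(*[(s[0][0],s[0][1],20,(s[0][4]+90)) for s in S if s[1]<30 and s[0][2]>45])
E
python3 sp.py
```

```text
((435, -376, 84, 33, 23.1), np.float64(25.1), 2356)
((553, -288, 58, 35, 21.5), np.float64(24.7), 2544)
((568, 56, 44, 12, 4.9), np.float64(39.1), 25)
((614, -366, 57, 34, -18.3), np.float64(25.8), 431)
((640, -266, 53, 31, 17.1), np.float64(25.4), 236)
now [ 435.5 -376.8   90.7] yaw 113.57 w 77.8 F [-0.8  0.8  0.6] t 32.65
(435, -376, 20, 113.1) [ 0.0008 -0.0002  0.0707] 0.008
(553, -288, 20, 111.5) [0.0343 0.1432 0.0708] 0.036
(614, -366, 20, 71.7) [-0.0616  0.1679  0.0707] 0.731
(640, -266, 20, 107.1) [0.0197 0.2317 0.0708] 0.113
```

Request:
jog_arm([
  [0,0,0.04,0.004],
  [0,0,0.064,0.004],
  [0,0,0.07,0.004],
  [0,0,0.07,0.004],
])

```text
clock: 33.15
position: [0.4354, -0.3779, 0.0212]
ee_rot: [1.727, 2.624, 0.0]
force: [-0.1, 0.3, -0.4]
width: 0.849
gripper_force: 0.0
```

Request:
jog_arm([
  [0,0,0,0],
  [0,0,0,0],
  [0,0,0,0],
  [0,0,0,0],
  [0,0,0,0],
  [0,0,-0.05,0],
  [0,0,-0.1,0],
  [0,0,-0.13,0],
  [0,0,-0.13,0],
], hand=0.03, newtons=35)

```text
clock: 34.28
position: [0.436, -0.3793, 0.1533]
ee_rot: [1.726, 2.619, -0.0]
force: [0.4, -0.3, -0.1]
width: 0.608
gripper_force: 35.0
```

```bash
python3 - <<'E'
from h import *
to((458.4,69.9,140,189.7),(458.4,69.9,77,189.7))
E
```

```text
now [ 436.  -379.3  153.3] yaw 113.25 w 55.8 F [ 0.4 -0.3 -0.1] t 34.275
(458.4, 69.9, 140, 189.7) [0.404  0.1978 0.0122] -1.334
(458.4, 69.9, 77, 189.7) [0.4042 0.1977 0.0752] -1.334
```

Request:
jog_arm([
  [0.04,0.02,0,-0.133],
  [0.08,0.04,0,-0.267],
  [0.121,0.059,0,-0.4],
  [0.162,0.079,0,-0.534],
  [0.202,0.099,0,-0.667],
  [0.242,0.119,0,-0.8],
  [0.283,0.138,0,-0.934],
  [0.323,0.158,0,-1.067],
  [0.364,0.178,0,-1.2],
  [0.404,0.198,0.01,-1.334],
  [0.404,0.198,0.04,-1.334],
  [0.404,0.198,0.06,-1.334],
  [0.404,0.198,0.06,-1.334],
])

```text
clock: 35.9
position: [0.4554, 0.0708, 0.0888]
ee_rot: [0.266, -3.126, 0.0]
force: [0.1, 0.2, -0.1]
width: 0.603
gripper_force: 35.0
```

```bash
python3 - <<'E'
from h import *
to((458.4,69.9,77.7,189.7))
E
```

```text
now [455.4  70.8  88.8] yaw -170.29 w 55.3 F [ 0.1  0.2 -0.1] t 35.9
(458.4, 69.9, 77.7, 189.7) [-0.0029 -0.0013  0.0111] 0.0
```

Request:
jog_arm([
  [-0.002,-0.001,0.006,0],
  [-0.002,-0.001,0.01,0],
  [-0.002,-0.001,0.0105,0],
  [-0.002,-0.001,0.0105,0],
])

```text
clock: 36.4
position: [0.4595, 0.0704, 0.0805]
ee_rot: [-0.265, 3.13, 0.0]
force: [-0.4, 0.2, -0.7]
width: 0.602
gripper_force: 35.0
```

Request:
jog_arm([
  [0,0,0,0],
  [0,0,0,0],
  [0,0,0,0],
  [0,0,-0.03,0],
  [0,0,-0.08,0],
  [0,0,-0.08,0],
], hand=0.066)

```text
clock: 37.15
position: [0.4616, 0.071, 0.1635]
ee_rot: [-0.265, 3.124, 0.001]
force: [-0.6, -0.1, -0.1]
width: 0.721
gripper_force: 0.0
```

```bash
python3 sp.py; python3 -c "
from h import *
to((553.5,-289,90,112.5))"
```

```text
((459, 69, 57, 36, -80.6), np.float64(81.5), 2114)
((553, -290, 59, 31, 24.6), np.float64(25.7), 352)
((572, 58, 47, 12, 13.1), np.float64(39.5), 33)
((615, -367, 54, 34, -17.5), np.float64(26.2), 420)
((639, -267, 56, 32, 18.0), np.float64(25.6), 358)
now [459.   70.2 159.8] yaw -170.31 w 65.9 F [ 0.2 -0.3  0.6] t 37.3
(553, -290, 20, 114.6) [-0.0322 -0.3709  0.1398] 1.311
(615, -367, 20, 72.5) [-0.0803 -0.4572  0.1398] 2.045
(639, -267, 20, 108.0) [-0.1208 -0.3627  0.1398] 1.426
now [459.   70.2 159.8] yaw -170.31 w 65.9 F [ 0.2 -0.3  0.6] t 37.3
(553.5, -289, 90, 112.5) [-0.0328 -0.37    0.0698] 1.347
```

Request:
jog_arm([
  [-0.004,-0.046,0,0.168],
  [-0.008,-0.092,0,0.336],
  [-0.012,-0.138,0,0.505],
  [-0.016,-0.185,0,0.673],
  [-0.02,-0.231,0,0.842],
  [-0.024,-0.277,0.02,1.01],
  [-0.028,-0.324,0.04,1.18],
  [-0.033,-0.37,0.07,1.347],
  [-0.033,-0.37,0.07,1.347],
  [-0.033,-0.37,0.07,1.347],
], hand=0.078)

```text
clock: 38.55
position: [0.5534, -0.2879, 0.0888]
ee_rot: [-1.742, -2.611, 0.001]
force: [0.7, 0.4, -0.8]
width: 0.847
gripper_force: 0.0
```

```bash
python3 - <<'E'
from meas import *
P,C=grab('wrist')
for s in soaps(P,C): print(s)
to((553.5,-289,20.5,112.5))
E
```

```text
((547, -290, 68, 32, 22.9), np.float64(25.0), 2158)
((614, -363, 55, 31, -13.2), np.float64(24.8), 1206)
((633, -265, 63, 33, 15.3), np.float64(24.8), 1761)
now [ 554.  -287.4   89.6] yaw 112.63 w 78.3 F [-0.4  1.3 -0.5] t 38.6
(553.5, -289, 20.5, 112.5) [-0.0014 -0.001   0.0691] 0.002
```

Request:
jog_arm([
  [-0.001,-0.001,0.04,0],
  [-0.001,-0.001,0.064,0],
  [-0.001,-0.001,0.069,0],
  [-0.001,-0.001,0.069,0],
])

```text
clock: 39.1
position: [0.5542, -0.2895, 0.022]
ee_rot: [1.743, 2.613, 0.001]
force: [0.0, -0.5, -0.2]
width: 0.849
gripper_force: 0.0
```

Request:
jog_arm([
  [0,0,0,0],
  [0,0,0,0],
  [0,0,0,0],
  [0,0,0,0],
  [0,0,0,0],
  [0,0,-0.05,0],
  [0,0,-0.1,0],
  [0,0,-0.13,0],
  [0,0,-0.13,0],
], hand=0.03, newtons=35)

```text
clock: 40.22
position: [0.555, -0.2908, 0.1539]
ee_rot: [1.743, 2.608, 0.002]
force: [-0.0, -0.1, -0.2]
width: 0.608
gripper_force: 35.0
```

```bash
python3 - <<'E'
from h import *
to((500.8,77.2,140,189.7),(500.8,77.2,78,189.7))
E
```

```text
now [ 555.  -290.8  153.9] yaw 112.5 w 55.8 F [-0.  -0.1 -0.2] t 40.225
(500.8, 77.2, 140, 189.7) [0.3608 0.0907 0.013 ] -1.347
(500.8, 77.2, 78, 189.7) [0.361  0.0905 0.075 ] -1.347
```

Request:
jog_arm([
  [0.036,0.009,0,-0.15],
  [0.08,0.02,0,-0.3],
  [0.12,0.03,0,-0.45],
  [0.16,0.04,0,-0.6],
  [0.2,0.05,0,-0.75],
  [0.24,0.06,0,-0.9],
  [0.28,0.07,0,-1.05],
  [0.32,0.08,0,-1.2],
  [0.361,0.09,0.01,-1.347],
  [0.361,0.09,0.04,-1.347],
  [0.361,0.09,0.06,-1.347],
  [0.361,0.09,0.06,-1.347],
  [0.361,0.09,0.06,-1.347],
])

```text
clock: 41.85
position: [0.4986, 0.0778, 0.0914]
ee_rot: [0.265, -3.13, -0.0]
force: [0.3, -0.4, 0.4]
width: 0.609
gripper_force: 35.0
```

```bash
python3 - <<'E'
from h import *
to((500.8,77.2,78,189.7))
E
```

```text
now [498.6  77.8  91.4] yaw -170.32 w 55.9 F [ 0.3 -0.4  0.4] t 41.85
(500.8, 77.2, 78, 189.7) [-0.0021 -0.001   0.0134] -0.0
```

Request:
jog_arm([
  [-0.002,-0.001,0.007,0],
  [-0.002,-0.001,0.011,0],
  [-0.002,-0.001,0.0135,0],
  [-0.002,-0.001,0.0135,0],
  [-0.002,-0.001,0.0135,0],
])

```text
clock: 42.48
position: [0.5008, 0.0771, 0.0784]
ee_rot: [-0.265, 3.13, -0.0]
force: [-2.3, -0.9, 9.3]
width: 0.605
gripper_force: 35.0
```

Request:
jog_arm([
  [0,0,0,0],
  [0,0,0,0],
  [0,0,0,0],
  [0,0,-0.03,0],
  [0,0,-0.08,0],
  [0,0,-0.08,0],
], hand=0.065)

```text
clock: 43.22
position: [0.503, 0.0779, 0.161]
ee_rot: [-0.265, 3.124, 0.001]
force: [1.3, 1.9, -0.4]
width: 0.707
gripper_force: 0.0
```

```bash
python3 sp.py; python3 -c "
from h import *
to((639,-266.5,90,109))"
```

```text
((478, 74, 76, 63, 9.6), np.float64(81.5), 4620)
((571, 58, 43, 12, 15.7), np.float64(39.5), 27)
((615, -366, 55, 33, -17.8), np.float64(26.1), 412)
((638, -267, 57, 32, 22.5), np.float64(25.9), 361)
now [500.3  77.  157.1] yaw -170.32 w 65.1 F [-0.3 -0.5  0.2] t 43.375
(615, -366, 20, 72.2) [-0.0387 -0.456   0.1372] 2.05
(638, -267, 20, 112.5) [-0.078  -0.3622  0.1371] 1.347
now [500.3  77.  157.1] yaw -170.32 w 65.1 F [-0.3 -0.5  0.2] t 43.375
(639, -266.5, 90, 109) [-0.079  -0.3619  0.0671] 1.408
```

Request:
jog_arm([
  [-0.009,-0.04,0,0.156],
  [-0.018,-0.08,0,0.313],
  [-0.027,-0.12,0,0.47],
  [-0.035,-0.16,0,0.626],
  [-0.044,-0.2,0,0.78],
  [-0.053,-0.241,0.01,0.94],
  [-0.061,-0.281,0.03,1.095],
  [-0.07,-0.322,0.05,1.25],
  [-0.079,-0.362,0.067,1.4],
  [-0.079,-0.362,0.067,1.4],
  [-0.079,-0.362,0.067,1.4],
], hand=0.078)

```text
clock: 44.75
position: [0.6388, -0.2653, 0.0893]
ee_rot: [-1.81, -2.564, 0.001]
force: [0.1, 0.7, 0.1]
width: 0.848
gripper_force: 0.0
```

```bash
python3 - <<'E'
from meas import *
P,C=grab('side')
for s in soaps(P,C): print(s)
to((638.5,-266.5,20.5,109.5))
E
```

```text
((457, 65, 53, 31, -85.1), np.float64(83.4), 90)
((514, 45, 52, 31, -79.7), np.float64(83.6), 75)
((613, -367, 55, 31, -16.8), np.float64(26.8), 148)
((628, -272, 32, 26, 7.2), np.float64(27.1), 31)
now [ 639.2 -264.8   90. ] yaw 109.61 w 77.7 F [-0.2  0.5  0.5] t 44.8
(638.5, -266.5, 20.5, 109.5) [-0.0015 -0.0011  0.0695] 0.002
```

Request:
jog_arm([
  [-0.001,-0.001,0.04,0],
  [-0.001,-0.001,0.064,0],
  [-0.001,-0.001,0.069,0],
  [-0.001,-0.001,0.069,0],
])

```text
clock: 45.3
position: [0.6393, -0.2669, 0.0225]
ee_rot: [1.812, 2.566, 0.001]
force: [-0.2, 0.2, 0.1]
width: 0.853
gripper_force: 0.0
```

Request:
jog_arm([
  [0,0,0,0],
  [0,0,0,0],
  [0,0,0,0],
  [0,0,0,0],
  [0,0,0,0],
  [0,0,-0.05,0],
  [0,0,-0.1,0],
  [0,0,-0.13,0],
  [0,0,-0.13,0],
], hand=0.03, newtons=35)

```text
clock: 46.42
position: [0.6404, -0.2683, 0.1547]
ee_rot: [1.811, 2.561, 0.002]
force: [-0.3, -0.1, -1.6]
width: 0.608
gripper_force: 35.0
```

```bash
python3 - <<'E'
from brd import *
wood(.05,.066)
for s in soaps(P,C): print(s)
to((585.6,91.7,140,189.7),(585.6,91.7,78,189.7))
im=shot('scene','sc3.png')
E
python3 -c "
import cv2
a=cv2.imread('pics/sc3.png')[180:280,180:310]; cv2.imwrite('pics/sc3c.png',cv2.resize(a,None,fx=5,fy=5))"
```

```text
2069 board (519, 99, 171, 119, 9.9) [0.053 0.057 0.061]
tilt [-0.     0.009  0.057]
((459, 67, 52, 35, -80.2), np.float64(82.9), 181)
((517, 47, 52, 34, -79.4), np.float64(82.7), 198)
((573, 58, 48, 11, 13.7), np.float64(39.2), 22)
((615, -367, 56, 35, -17.6), np.float64(26.2), 421)
((646, -280, 50, 3, 20.5), np.float64(148.7), 28)
now [ 638.5 -267.4  151.2] yaw 109.48 w 55.5 F [ 0.2 -0.2 -1.4] t 46.525
(585.6, 91.7, 140, 189.7) [0.3562 0.0699 0.0113] -1.4
(585.6, 91.7, 78, 189.7) [0.3562 0.0699 0.0733] -1.4
```

View pics/sc3c.png

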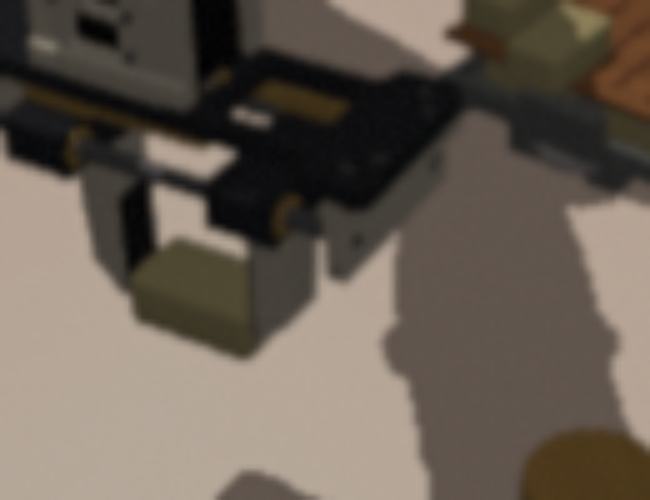

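Request:
jog_arm([
  [0.036,0.007,0,-0.156],
  [0.08,0.016,0,-0.311],
  [0.12,0.024,0,-0.467],
  [0.16,0.031,0,-0.62],
  [0.2,0.039,0,-0.78],
  [0.24,0.047,0,-0.93],
  [0.28,0.055,0,-1.09],
  [0.32,0.063,0,-1.245],
  [0.356,0.07,0.01,-1.4],
  [0.356,0.07,0.04,-1.4],
  [0.356,0.07,0.058,-1.4],
  [0.356,0.07,0.058,-1.4],
  [0.356,0.07,0.058,-1.4],
])

```text
clock: 48.2
position: [0.5866, 0.0908, 0.0941]
ee_rot: [-0.263, 3.13, -0.0]
force: [0.4, -0.0, -0.2]
width: 0.604
gripper_force: 35.0
```

```bash
python3 - <<'E'
from h import *
to((585.6,91.7,78.5,189.7))
E
```

```text
now [586.6  90.8  94.1] yaw -170.38 w 55.4 F [ 0.4 -0.  -0.2] t 48.2
(585.6, 91.7, 78.5, 189.7) [0.0009 0.0011 0.0156] -0.001
```

Request:
jog_arm([
  [0.001,0.001,0.008,0],
  [0.001,0.001,0.012,0],
  [0.001,0.001,0.0145,0],
  [0.001,0.001,0.0145,0],
  [0.001,0.001,0.0145,0],
])

```text
clock: 48.82
position: [0.5851, 0.0922, 0.0793]
ee_rot: [-0.265, 3.13, 0.0]
force: [0.0, 0.8, -0.4]
width: 0.605
gripper_force: 35.0
```

Request:
jog_arm([
  [0,0,0,0],
  [0,0,0,0],
  [0,0,0,0],
  [0,0,-0.03,0],
  [0,0,-0.07,0],
  [0,0,-0.07,0],
], hand=0.065)

```text
clock: 49.58
position: [0.5871, 0.0928, 0.1524]
ee_rot: [-0.265, 3.125, 0.001]
force: [0.2, 1.2, -0.4]
width: 0.711
gripper_force: 0.0
```

```bash
cat > bs.py <<'E'
from meas import *
P,C=grab('scene','side','wrist')
for s in soaps(P,C):
    d=np.array(s[0][:2])-[519,98.5]; b=np.array([.1685,-.9857]);r=np.array([.9857,.1685])
    print(s,'board x,y',(d@b).round(),(d@r).round())
E
python3 bs.py;python3 -c "
from h import *
to((515.5,47,150,189.7),(515.5,47,82,189.7),(500.8,77.2,82,189.7))"
```

```text
((459, 69, 57, 35, -79.2), np.float64(81.6), 2921) board x,y 19.0 -64.0
((515, 48, 58, 38, -80.0), np.float64(81.5), 2865) board x,y 49.0 -12.0
((582, 90, 66, 35, -75.5), np.float64(81.4), 2227) board x,y 19.0 61.0
((615, -367, 53, 35, -18.5), np.float64(26.3), 390) board x,y 475.0 16.0
now [584.6  92.  148.6] yaw -170.31 w 64.9 F [ 1.4 -0.4 -1. ] t 49.725
(515.5, 47, 150, 189.7) [ 0.0757 -0.0327 -0.0014] -0.0
(515.5, 47, 82, 189.7) [ 0.0756 -0.0327  0.0666] -0.0
(500.8, 77.2, 82, 189.7) [ 0.085  -0.0005  0.0667] -0.0
```

Request:
jog_arm([
  [0.038,-0.016,0,0],
  [0.0755,-0.032,0,0],
  [0.0755,-0.032,0.03,0],
  [0.0755,-0.032,0.06,0],
  [0.0755,-0.032,0.069,0],
  [0.0755,-0.032,0.069,0],
], hand=0.074)

```text
clock: 50.48
position: [0.5154, 0.0479, 0.0796]
ee_rot: [0.266, -3.128, 0.0]
force: [-0.5, 0.1, -0.9]
width: 0.806
gripper_force: 0.0
```

Request:
jog_arm([
  [0,0,0,0],
  [0,0,0,0],
  [0,0,0,0],
  [0,0,0,0],
  [0,0,-0.006,0],
  [0,0,-0.012,0],
  [0,0,-0.012,0],
], hand=0.03)

```text
clock: 51.35
position: [0.5163, 0.0479, 0.0928]
ee_rot: [-0.265, 3.129, 0.0]
force: [-0.2, -0.3, -0.9]
width: 0.606
gripper_force: 35.0
```

```bash
python3 - <<'E'
from h import *
to((500.8,77.2,92,189.7),(500.8,77.2,80,189.7))
E
```

```text
now [516.3  47.9  92.8] yaw -170.31 w 55.6 F [-0.2 -0.3 -0.9] t 51.35
(500.8, 77.2, 92, 189.7) [0.0104 0.0315 0.0008] -0.0
(500.8, 77.2, 80, 189.7) [0.0104 0.0315 0.0128] -0.0
```

Request:
jog_arm([
  [0.005,0.016,0,0],
  [0.01,0.0315,0,0],
  [0.01,0.0315,0.006,0],
  [0.01,0.0315,0.011,0],
  [0.01,0.0315,0.0125,0],
  [0.01,0.0315,0.0125,0],
])

```text
clock: 52.1
position: [0.5007, 0.0774, 0.0808]
ee_rot: [-0.266, 3.13, -0.0]
force: [-7.6, -0.0, 23.5]
width: 0.605
gripper_force: 35.0
```

Request:
jog_arm([
  [0,0,0,0],
  [0,0,0,0],
  [0,0,0,0],
  [0,0,-0.03,0],
  [0,0,-0.08,0],
  [0,0,-0.08,0],
], hand=0.065)

```text
clock: 52.85
position: [0.5032, 0.0778, 0.1629]
ee_rot: [-0.264, 3.124, 0.001]
force: [0.1, 0.4, -1.6]
width: 0.711
gripper_force: 0.0
```

```bash
python3 bs.py;python3 -c "
from h import *
to((615,-366.5,90,72))"
```

```text
((480, 70, 77, 61, 9.6), np.float64(81.5), 4544) board x,y 22.0 -43.0
((582, 89, 58, 36, -78.2), np.float64(81.2), 584) board x,y 20.0 60.0
((615, -367, 56, 35, -17.6), np.float64(26.0), 419) board x,y 475.0 16.0
now [500.4  77.  159. ] yaw -170.33 w 65.2 F [-0.6 -1.1 -0.5] t 53.0
(615, -366.5, 90, 72) [-0.0385 -0.4564  0.0691] 2.054
```

Request:
jog_arm([
  [-0.003,-0.038,0,0.171],
  [-0.006,-0.076,0,0.342],
  [-0.01,-0.114,0,0.513],
  [-0.013,-0.152,0,0.685],
  [-0.016,-0.19,0,0.856],
  [-0.019,-0.228,0,1.027],
  [-0.022,-0.266,0,1.198],
  [-0.026,-0.304,0,1.37],
  [-0.029,-0.342,0.02,1.54],
  [-0.032,-0.38,0.04,1.712],
  [-0.035,-0.418,0.055,1.883],
  [-0.0385,-0.456,0.069,2.054],
  [-0.0385,-0.456,0.069,2.054],
  [-0.0385,-0.456,0.069,2.054],
], hand=0.078)

```text
clock: 54.75
position: [0.6149, -0.3648, 0.0892]
ee_rot: [-2.538, -1.847, 0.002]
force: [0.5, 0.5, 0.2]
width: 0.847
gripper_force: 0.0
```

```bash
python3 bs.py; python3 - <<'E'
from h import *
to((615,-366.5,20.5,72))
E
```

```text
((479, 70, 77, 54, 9.2), np.float64(82.8), 385) board x,y 21.0 -44.0
((583, 88, 52, 34, -78.5), np.float64(82.4), 193) board x,y 21.0 61.0
((616, -366, 83, 36, -16.7), np.float64(25.1), 2496) board x,y 474.0 17.0
((746, -291, 53, 32, -43.2), np.float64(24.9), 124) board x,y 422.0 158.0
now [ 615.8 -364.3   90.8] yaw 72.13 w 78.3 F [0.3 0.5 0.1] t 54.9
(615, -366.5, 20.5, 72) [-0.0024 -0.0001  0.0703] 0.002
```

Request:
jog_arm([
  [-0.002,0,0.04,0],
  [-0.002,0,0.064,0],
  [-0.002,0,0.0705,0],
  [-0.002,0,0.0705,0],
])

```text
clock: 55.4
position: [0.6153, -0.3673, 0.0208]
ee_rot: [2.541, 1.847, 0.001]
force: [0.1, 0.3, -0.8]
width: 0.851
gripper_force: 0.0
```

Request:
jog_arm([
  [0,0,0,0],
  [0,0,0,0],
  [0,0,0,0],
  [0,0,0,0],
  [0,0,0,0],
  [0,0,-0.05,0],
  [0,0,-0.1,0],
  [0,0,-0.13,0],
  [0,0,-0.13,0],
], hand=0.03, newtons=35)

```text
clock: 56.52
position: [0.6162, -0.3686, 0.1533]
ee_rot: [2.538, 1.844, 0.003]
force: [0.3, 0.6, -1.3]
width: 0.606
gripper_force: 35.0
```

```bash
python3 - <<'E'
from h import *
to((541.2,84.1,140,9.7),(541.2,84.1,78.5,9.7))
E
```

```text
now [ 616.2 -368.6  153.3] yaw 72.0 w 55.6 F [ 0.3  0.6 -1.3] t 56.525
(541.2, 84.1, 140, 9.7) [ 0.4074 -0.2113  0.0118] 1.087
(541.2, 84.1, 78.5, 9.7) [ 0.4075 -0.2116  0.0733] 1.087
```

Request:
jog_arm([
  [0.04,-0.021,0,0.11],
  [0.081,-0.042,0,0.22],
  [0.122,-0.063,0,0.33],
  [0.163,-0.084,0,0.43],
  [0.204,-0.106,0,0.54],
  [0.244,-0.127,0,0.65],
  [0.285,-0.148,0,0.76],
  [0.326,-0.169,0,0.87],
  [0.367,-0.19,0,0.98],
  [0.4075,-0.211,0,1.087],
  [0.4075,-0.211,0.03,1.087],
  [0.4075,-0.211,0.05,1.087],
  [0.4075,-0.211,0.05,1.087],
  [0.4075,-0.211,0.05,1.087],
])

```text
clock: 58.28
position: [0.5402, 0.0848, 0.1004]
ee_rot: [3.13, 0.265, -0.0]
force: [1.2, 0.1, -1.0]
width: 0.606
gripper_force: 35.0
```

```bash
python3 bs.py; python3 - <<'E'
from h import *
to((541.2,84.1,78.5,9.7))
E
```

```text
((544, 85, 60, 36, -77.7), np.float64(104.4), 3807) board x,y 18.0 22.0
now [540.6  85.  100.9] yaw 9.7 w 55.6 F [-0.3 -0.6 -0.4] t 58.425
(541.2, 84.1, 78.5, 9.7) [0.0004 0.001  0.0224] 0.0
```

Request:
jog_arm([
  [-0.002,0.001,0.01,0],
  [-0.002,0.001,0.018,0],
  [-0.002,0.001,0.0215,0],
  [-0.002,0.001,0.0215,0],
  [-0.002,0.001,0.0215,0],
])

```text
clock: 59.05
position: [0.5385, 0.0838, 0.0788]
ee_rot: [3.13, 0.266, 0.0]
force: [-0.1, 0.1, -0.6]
width: 0.606
gripper_force: 35.0
```

Request:
jog_arm([
  [0,0,0,0],
  [0,0,0,0],
  [0,0,0,0],
  [0,0,-0.03,0],
  [0,0,-0.08,0],
  [0,0.04,-0.12,0],
  [0,0.09,-0.15,0],
  [0,0.13,-0.15,0],
  [0,0.17,-0.15,0],
  [0,0.17,-0.15,0],
  [0,0.17,-0.15,0],
], hand=0.065)

```text
clock: 60.42
position: [0.5669, -0.0831, 0.2285]
ee_rot: [-3.13, -0.266, 0.001]
force: [0.7, 0.8, -0.0]
width: 0.707
gripper_force: 0.0
```

```bash
python3 bs.py; python3 rail.py | tail -2; python3 - <<'E'
from brd import *
wood(.05,.066);to()
a=shot('scene')['color'][:,:,::-1]; b=shot('side')['color'][:,:,::-1]
c=np.hstack([cv2.resize(a[140:340,170:400],(400,348)),cv2.resize(b[150:330,200:400],(387,348))]);cv2.imwrite('pics/f.png',c)
E
```

```text
((520, 79, 162, 57, 10.4), np.float64(81.6), 4541) board x,y 19.0 -2.0
((746, -289, 51, 29, -45.4), np.float64(24.6), 40) board x,y 420.0 158.0
catch/hole z [0.0565 0.073  0.0808] 523
front edge s [0.0325 0.0592 0.0603 0.0606]
1135 board (519, 98, 172, 118, 10.2) [0.053 0.057 0.061]
tilt [-0.002  0.01   0.057]
now [567.1 -83.  228.7] yaw 9.79 w 65.0 F [-0.5  0.7  0.5] t 60.775
```

View pics/f.png

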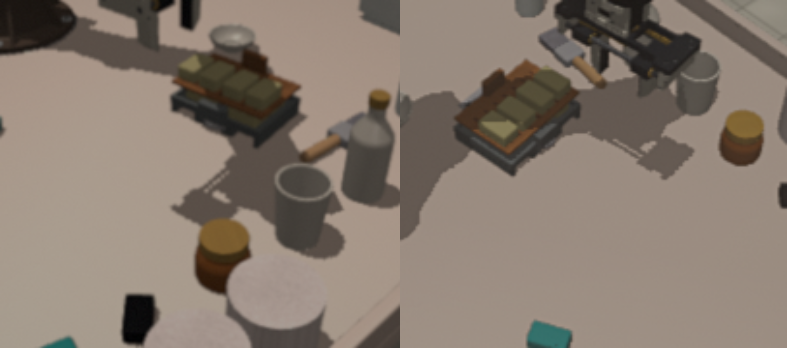

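The picture shows all four soaps in one row on the board, which lies square over the tray at about (237,95) left and (515,115) right. The bystanders look untouched.

```bash
python3 -c "
from h import *
print(arm.sign_off())"
```

```text
the job is handed in; nothing more can be done
None
```

I handed the job in at about 61 s: the tray was home on the rail with its catch up when last checked (before the bars went in), both large bars lay flat in it, the board was square on top, and all four small soaps sat in one row on the board; the hand-in returned no verdict.

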